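# Clear and wipe the pantry board and restack the green spice tins

## Task

Put the stray orange-lidded tin from the marble board away into a free spot on the floor of the crate, then wipe the board with the hand wiper: one straight stroke along its middle, the wiper lying square across the board, from the end nearest the robot right up to the far end, pressing evenly with about 10 N, and then stand the wiper back upright in the middle of its grey mat. Then pick every green-lidded tin out of the cluttered crate and stack them all flat, one on another, on the board, each tin centred over the brass inlay so that none juts out beyond it. Leave the other things in the crate, and do not disturb the bottle, the bowl and the cup.

Things in the scene. Friction and masses are not known exactly. Their poses are not given: they have to be found in the camera images.
- crate: open wooden crate, 270 (its x) by 350 (its y) by 56 mm high, walls 8 mm thick, inner floor 6 mm above the counter; origin at the centre of its underside, fixed
- board: white marble board, 260 mm long (its x, pointing away from the robot) by 130 mm wide (its y) by 18 mm high, with a flush round brass inlay 70 mm across in the middle of its top; origin at the centre of its underside, fixed
- mat: grey mat where the wiper lives, 100 (its x) by 130 (its y) by 4 mm; origin at the centre of its underside, fixed
- wiper: hand wiper: black rubber foot 46 (its x) by 90 (its y) by 16 mm with an upright wooden grip 24 (x) by 64 (y) mm on it, reaching from 16 to 66 mm above the underside; 130 to 210 g; origin at the centre of its underside, z up. It wipes along its x, its 90 mm across the stroke
- green_tin1: flat round steel spice tin with a green lid, 52 mm across, 18 mm high, about 60 g; origin at the centre of its underside, z up through the lid; may be absent (then None)
- green_tin2: flat round steel spice tin with a green lid, 52 mm across, 18 mm high, about 60 g; origin at the centre of its underside, z up through the lid; may be absent (then None)
- green_tin3: flat round steel spice tin with a green lid, 52 mm across, 18 mm high, about 60 g; origin at the centre of its underside, z up through the lid; may be absent (then None)
- green_tin4: flat round steel spice tin with a green lid, 52 mm across, 18 mm high, about 60 g; origin at the centre of its underside, z up through the lid; may be absent (then None)
- green_tin5: flat round steel spice tin with a green lid, 52 mm across, 18 mm high, about 60 g; origin at the centre of its underside, z up through the lid; may be absent (then None)
- orange_tin: flat round steel spice tin with an orange lid, 52 mm across, 18 mm high, about 60 g; origin at the centre of its underside, z up through the lid; starts on the marble board
- black_tin: flat round steel spice tin with a black lid, 52 mm across, 18 mm high, about 60 g; origin at the centre of its underside, z up through the lid; stays in the crate
- jar: small amber glass jar with a cork lid, 38 mm across, about 58 mm high, stays in the crate; origin at the centre of its underside
- carton: small cardboard carton 36 by 50 by 46 mm high, stays in the crate; origin at the centre of its underside
- bottle: green glass bottle, 62 mm across, 210 mm high, a bystander; origin at the centre of its underside
- bowl: black bowl, 120 mm across, 50 mm high, a bystander; origin at the centre of its underside
- cup: amber glass tumbler, 68 mm across, 100 mm high, a bystander; origin at the centre of its underside
Mind the look-alikes: they are no part of the job. What is shaped like the green_tin5 but blue or white is not meant. What is shaped like the orange_tin but pink or red is not meant.

How it is judged:
On the way, in this order (a step that is already met when the one before it is completed fails the run):
1. the orange tin is off the board and on the floor of the crate (x of orange_tin in the frame of crate between -0.127 and 0.127 m and y of orange_tin in the frame of crate between -0.167 and 0.167 m and height (world z) of orange_tin below 0.06 m and height (world z) of orange_tin below 0.014 m), for 0.2 s.
2. wiper pressed on the board at its end nearest the robot (wiper centre 75 to 130 mm from the board's centre), lying across it, with 3 to 30 N (x of wiper in the frame of board below -0.075 m and y of wiper in the frame of board between -0.025 and 0.025 m and contact force between wiper and board between 3 and 30 N and angle between wiper's own z axis and vertical below 0.15 rad and angle between the x axis of wiper and the x axis of board, either way round below 0.25 rad), for 0.1 s.
3. wiper moving on in the near half of the board, still pressed with 3 to 30 N (x of wiper in the frame of board between -0.055 and -0.025 m and y of wiper in the frame of board between -0.025 and 0.025 m and contact force between wiper and board between 3 and 30 N and angle between wiper's own z axis and vertical below 0.15 rad and angle between the x axis of wiper and the x axis of board, either way round below 0.25 rad), for 0.05 s.
4. wiper moving on at the middle of the board, still pressed with 3 to 30 N (x of wiper in the frame of board between -0.015 and 0.015 m and y of wiper in the frame of board between -0.025 and 0.025 m and contact force between wiper and board between 3 and 30 N and angle between wiper's own z axis and vertical below 0.15 rad and angle between the x axis of wiper and the x axis of board, either way round below 0.25 rad), for 0.05 s.
5. wiper moving on in the far half of the board, still pressed with 3 to 30 N (x of wiper in the frame of board between 0.025 and 0.055 m and y of wiper in the frame of board between -0.025 and 0.025 m and contact force between wiper and board between 3 and 30 N and angle between wiper's own z axis and vertical below 0.15 rad and angle between the x axis of wiper and the x axis of board, either way round below 0.25 rad), for 0.05 s.
6. wiper reaches the far end of the board (centre at least 75 mm past the board's centre), still pressed with 3 to 30 N (x of wiper in the frame of board above 0.075 m and y of wiper in the frame of board between -0.025 and 0.025 m and contact force between wiper and board between 3 and 30 N and angle between wiper's own z axis and vertical below 0.15 rad and angle between the x axis of wiper and the x axis of board, either way round below 0.25 rad), for 0.1 s.
7. the wiper stands upright on its mat (within 35 mm of its centre), released (horizontal distance between wiper and mat below 0.035 m and angle between wiper's own z axis and vertical below 0.15 rad and height (world z) of wiper below 0.012 m and contact force between the fingers and wiper below 0.1 N), for 0.2 s.
8. a first green tin lies flat on the board, centred within 9 mm (((horizontal distance between green_tin1 and board below 0.009 m and angle between green_tin1's own z axis and vertical below 0.12 rad and height (world z) of green_tin1 between 0.014 and 0.026 m) or (horizontal distance between green_tin2 and board below 0.009 m and angle between green_tin2's own z axis and vertical below 0.12 rad and height (world z) of green_tin2 between 0.014 and 0.026 m) or (horizontal distance between green_tin3 and board below 0.009 m and angle between green_tin3's own z axis and vertical below 0.12 rad and height (world z) of green_tin3 between 0.014 and 0.026 m) or (horizontal distance between green_tin4 and board below 0.009 m and angle between green_tin4's own z axis and vertical below 0.12 rad and height (world z) of green_tin4 between 0.014 and 0.026 m) or (horizontal distance between green_tin5 and board below 0.009 m and angle between green_tin5's own z axis and vertical below 0.12 rad and height (world z) of green_tin5 between 0.014 and 0.026 m))), for 0.2 s.
At the end, for the whole second after the job is handed in: All green tins present form one stack on the board, each flat (under 0.12 rad), at rest, its axis within 9 mm of the board's centre; the orange tin lies on the crate's floor, the black tin, jar and carton are in the crate; the wiper stands upright within 35 mm of its mat's centre (all of step 1 and horizontal distance between each of green_tin1, green_tin2, green_tin3, green_tin4, green_tin5 and board below 0.009 m and angle between each of green_tin1, green_tin2, green_tin3, green_tin4, green_tin5's own z axis and vertical below 0.12 rad and height (world z) of each of green_tin1, green_tin2, green_tin3, green_tin4, green_tin5 above 0.014 m and linear speed of each of green_tin1, green_tin2, green_tin3, green_tin4, green_tin5, wiper below 0.02 m/s and x of black_tin in the frame of crate between -0.127 and 0.127 m and y of black_tin in the frame of crate between -0.167 and 0.167 m and height (world z) of each of black_tin, jar, carton below 0.06 m and x of jar in the frame of crate between -0.127 and 0.127 m and y of jar in the frame of crate between -0.167 and 0.167 m and x of carton in the frame of crate between -0.127 and 0.127 m and y of carton in the frame of crate between -0.167 and 0.167 m and horizontal distance between wiper and mat below 0.035 m and angle between wiper's own z axis and vertical below 0.15 rad and height (world z) of wiper below 0.012 m); the robot touches nothing.
It fails at once if the bottle was moved more than 40 mm (distance of bottle from where it was at the start of the episode above 0.04 m).
It fails at once if the bowl was moved more than 40 mm (distance of bowl from where it was at the start of the episode above 0.04 m).
It fails at once if the cup was moved more than 40 mm (distance of cup from where it was at the start of the episode above 0.04 m).
Of green_tin1, green_tin2, green_tin3, green_tin4, green_tin5 only 3 to 5 are there at a start; the rules pass over those that are not, and their reading is None.
At some moment in a run one of green_tin1, green_tin2, green_tin3, green_tin4, green_tin5, wiper may be knocked a few centimetres aside while the robot is not near it.
Once in a run the grip may slacken for a moment while it holds something.
It also fails if it takes over 210 s, if anything falls off the work surface, if the arm or the gripper's body presses on something with over 40 N, if the wrist force passes 120 N, or if a joint passes its speed limit or range.

## Robot

A 6-joint arm with a two-finger parallel gripper is mounted at the origin on the work surface. World frame = base frame: x ahead of the robot, y to its left, z up, the work surface at z = 0. Lengths are in m, angles in rad, forces in N, time in s.
With the tool pointing down it reaches from about 0.25 to 0.775 m from the base axis. Payload 4 kg.
Tool frame: the origin (TCP) lies midway between the tips of the shut fingers; the grasp point (between the pads) lies 19 mm behind it (robot.tcp_to_grasp is the distance from the TCP to the grasp point, in m); z points along the fingers, x is the direction in which the jaws open and shut, and the axes are right-handed (so a half turn about z gives the same grasp; the last joint's range is limited). The gripper opens to 94 mm and grips with 3 to 60 N. Pads are 16 mm wide; open, the fingers measure 119 mm over their backs; the gripper's body (75 mm by 177 mm) begins 78 mm behind the grasp point.
Start: joints at [-1.44, 0.087, 1.371, -0, 1.684, -0.103], TCP at [0.127, -0.535, 0.206] pointing down, gripper open.
Joint ranges: [-3.1, 3.1], [-0.76, 2.03], [0.27, 2.55], [-1.08, 4.22], [0.17, 2.65], [-2.57, 2.57]. Speed limits (rad/s): [2.79, 2.79, 3.14, 3.14, 3.14, 3.14].

## Interface

Orientations are given as [roll, pitch, yaw] about the fixed x, y, z axes, in that order (R = Rz(yaw) Ry(pitch) Rx(roll)).
In Python, from bench import get_obs, vision, robot gives the robot as it stands.
- The arm moves only by the tool servo_tool, never from a script. Its argument "targets" is text: rows parted by semicolons, each of 7 numbers parted by spaces: the opening, from 0 (shut) to 1 (fully open), then the shift along the tool's x, y, z as a fraction of full scale, then the turn, a rotation vector about the tool's x, y, z as a fraction of full scale. A call has 1 to 12 rows; each row is the pose to reach, as a shift and turn from the pose commanded when the call began, along the tool's axes at that moment, turning the shorter way round; what a row does not reach only later rows make up. Full scale, the value 1, is 0.25 m for a shift and pi rad for a turn. A row lasts 1/12 s, in which the tool goes at most 41.7 mm and 7.16 degrees, less where a joint would pass 70% of its speed; a pose out of reach is approached as far as the arm can. A call with a number of a shift or a turn outside -1 to 1 is refused whole. A call with a gripper value outside its range is refused whole. The fingers move at their own pace and stop on an object; the grip force is fixed at half the most. Time passes only in rows, so rows that repeat a pose let the fingers close. It gives the time, the measured TCP pose, the force and the opening at its end, in the units of the state.
- get_obs(): the state, without advancing time (a new reading comes with each control period).
- vision.snapshot(name): name is "scene" or "top"; returns a dict with "image" (384x512x3 uint8, red, green, blue), "mtx" (3x3 intrinsics, pixels), "world_from_camera" (4x4, takes a point from camera to world coordinates). Camera axes: x right, y down, z forward; pixel columns grow to the right and rows downward; lengths in m; the calibration is good to about 2 mm. A picture is of the moment at which its call begins. There is no depth.
- robot.close_job(): hands the job in, once; it reports no verdict.
The state is a dict: "time": time; "joint_positions": joint angles; "qvel": joint speeds; "joint_torque": joint torques, N m; "tool_pos": TCP position; "ee_rot": TCP orientation; "wrist_force": force on the tool from outside, world axes, zero at the start; "wrist_torque": the same for the moment, N m; "width": finger opening in m.
Only numpy, scipy, OpenCV 4.12 (cv2) and the standard library are available. Lean on these libraries where they do the work, as an engineer would, in place of code of your own. Each camera call takes 0.05 s, during which the arm holds its last target.

## Working session

There is one attempt and no reset: what is moved stays moved. The work goes in short steps, Python scripts to look and compute and a tool call to move; the robot and the scene stay as the last step left them, time stands still between calls to the robot, and variables do not carry over. Pictures are saved under pics/ and viewed, and the job is handed in when it is done.

Besides the shell and the picture viewer there is one more tool, called after ">>>" as name(argument=value, ...) on one line, values as JSON. servo_tool: Moves the arm, as the interface text tells. Its arguments: {"type":"object","properties":{"targets":{"type":"string"}},"required":["targets"]}

```bash
mkdir -p pics; ls
python3 - <<'E'
from bench import get_obs, vision, robot
import cv2
print(get_obs())
for n in ("scene","top"):
    s=vision.snapshot(n)
    cv2.imwrite(f"pics/{n}0.png",cv2.resize(s["image"][:,:,::-1],None,fx=1.5,fy=1.5,interpolation=cv2.INTER_CUBIC))
    print(n,s["mtx"],s["world_from_camera"])
E
```

```text
pics
{'time': 0.0, 'joint_positions': array([-1.44008368e+00,  8.79329157e-02,  1.37223478e+00,  6.41212692e-06,
        1.68359977e+00, -1.03112983e-01]), 'qvel': array([-3.20510074e-04, -3.99542135e-05, -7.15188832e-04,  4.94058082e-04,
       -4.53696608e-04,  1.07707760e-03]), 'joint_torque': array([ 7.35385674e-04, -3.40173054e+01, -3.02428186e+01,  7.18540745e-02,
        3.28922714e-02, -1.48598224e-04]), 'tool_pos': array([ 0.1273546 , -0.53449083,  0.20432614]), 'ee_rot': array([-3.14136246e+00,  2.16260543e-03, -1.33696973e+00]), 'wrist_force': array([-0.43406   , -0.11898146, -0.03029646]), 'wrist_torque': array([-0.01209082,  0.02577045,  0.03801836]), 'width': 0.09398931186343754}
scene [[441.94289237   0.         252.91137175]
 [  0.         441.94289237 190.36667225]
 [  0.           0.           1.        ]] [[-0.78506695  0.31157193 -0.53534365  1.22693769]
 [ 0.61925782  0.41401645 -0.66716574  0.85698255]
 [ 0.01377096 -0.85528551 -0.51797399  0.70235949]
 [ 0.          0.          0.          1.        ]]
top [[349.86208917   0.         263.47427579]
 [  0.         349.86208917 188.32065856]
 [  0.           0.           1.        ]] [[-0.01428076 -0.99969939  0.01992943  0.51360458]
 [-0.99922298  0.01500056  0.03644762  0.01339752]
 [-0.03673562 -0.01939344 -0.99913682  1.06763192]
 [ 0.          0.          0.          1.        ]]
```

View pics/top0.png

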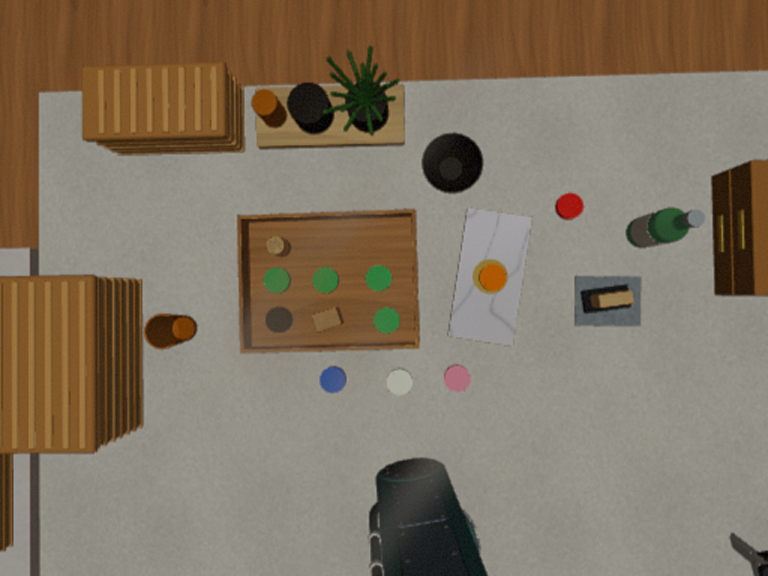

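View pics/scene0.png

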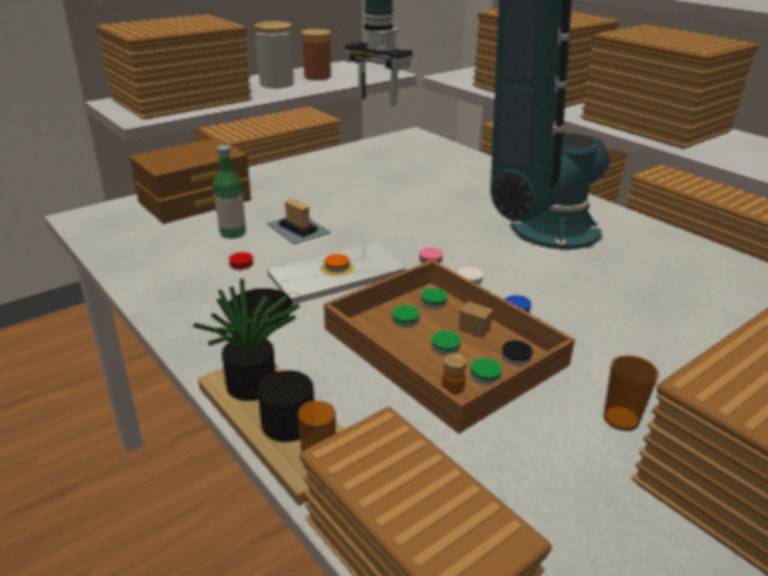

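```bash
cat > h.py <<'E'
from bench import get_obs, vision, robot
import cv2, numpy as np
from scipy.spatial.transform import Rotation as R
def snap(n="top",save=None):
    s=vision.snapshot(n)
    if save: cv2.imwrite(f"pics/{save}.png",cv2.resize(s["image"][:,:,::-1],None,fx=1.5,fy=1.5,interpolation=cv2.INTER_CUBIC))
    return s
def w(s,uv,z):
    uv=np.atleast_2d(np.array(uv,float)); T=s["world_from_camera"]
    d=np.c_[uv,np.ones(len(uv))]@np.linalg.inv(s["mtx"]).T@T[:3,:3].T
    o=T[:3,3]; return (o+d*((z-o[2])/d[:,2:]))[:,:2]
def px(s,p):
    T=np.linalg.inv(s["world_from_camera"]);c=T[:3,:3]@np.array(p)+T[:3,3];q=s["mtx"]@c;return q[:2]/q[2]
RNG={"green":((45,120,60),(80,255,255)),"orange":((9,215,150),(18,255,255))}
def blobs(s,lo,hi,amin=60):
    hsv=cv2.cvtColor(s["image"],cv2.COLOR_RGB2HSV)
    m=cv2.inRange(hsv,np.array(lo),np.array(hi))
    n,l,st,c=cv2.connectedComponentsWithStats(m)
    out=[]
    for i in range(1,n):
        if st[i,4]>=amin:
            cn=max(cv2.findContours((l==i).astype(np.uint8),0,1)[0],key=cv2.contourArea)
            out.append((c[i],st[i,4],cv2.minAreaRect(cn),st[i,:4]))
    return out
def tins(s,name,z):
    return [(w(s,b[0],z)[0].round(4),b[0].round(1),int(b[1]),b[3][2:]) for b in blobs(s,*RNG[name])]
# go: print fractions to reach world xyz TCP, yaw of jaw axis(tool x), from commanded pose = given or measured
def go(p,yaw=None,cur=None):
    o=get_obs()
    if cur is None:
        rp=o["tool_pos"]; rt=R.from_euler("xyz",o["ee_rot"])
    else: rp=np.array(cur[:3]); rt=R.from_euler("xyz",[np.pi,0,cur[3]])
    y=o["ee_rot"][2] if yaw is None else yaw
    tgt=R.from_euler("xyz",[np.pi,0,y])
    d=rt.inv().apply(np.array(p)-rp)/0.25
    r=(rt.inv()*tgt).as_rotvec()/np.pi
    print("shift",d.round(4),"turn",r.round(4),"dist",np.linalg.norm(d*.25).round(3),"rows",int(np.ceil(max(np.linalg.norm(d)*.25/.0417,np.linalg.norm(r)*180/7.16))))
def st():
    o=get_obs();print("t",round(o["time"],2),"pos",o["tool_pos"].round(4),"rot",o["ee_rot"].round(4),"F",o["wrist_force"].round(2),"w",round(o["width"],4),"j6",o["joint_positions"].round(2))
E
python3 - <<'E'
from h import *
s=snap()
for z in (0.024,): print("green",*tins(s,"green",z),sep="\n")
print("orange",*tins(s,"orange",0.036),sep="\n")
im=s["image"]
for u,v in [(184,186),(327,185),(315,187),(327,165),(405,200),(405,198),(390,192),(385,187),(360,150),(310,215),(420,150)]: print((u,v),im[v,u],cv2.cvtColor(im[v:v+1,u:u+1],cv2.COLOR_RGB2HSV)[0,0])
c=cv2.resize(im[130:240,290:440,::-1],None,fx=5,fy=5,interpolation=cv2.INTER_CUBIC);cv2.imwrite("pics/zoom.png",c)
c=cv2.resize(im[130:240,150:290,::-1],None,fx=5,fy=5,interpolation=cv2.INTER_CUBIC);cv2.imwrite("pics/zoomc.png",c)
E
```

```text
green
(array([ 0.6441, -0.4877]), array([446.5, 148.2]), 110, array([18, 20], dtype=int32))
(array([0.5447, 0.0856]), array([252. , 185.1]), 228, array([17, 17], dtype=int32))
(array([0.5482, 0.2932]), array([183.2, 185. ]), 120, array([17, 16], dtype=int32))
(array([0.5423, 0.1924]), array([216.5, 186.4]), 218, array([18, 17], dtype=int32))
(array([0.4605, 0.0708]), array([257.3, 213.2]), 224, array([17, 17], dtype=int32))
orange
(array([ 0.5428, -0.1387]), array([328.1, 184.4]), 236, array([17, 18], dtype=int32))
(184, 186) [ 69 117  62] [ 56 120 117]
(327, 185) [173  89   0] [ 15 255 173]
(315, 187) [150 138 117] [ 19  56 150]
(327, 165) [158 156 158] [150   3 158]
(405, 200) [150 126  82] [ 19 116 150]
(405, 198) [149 123  83] [ 18 113 149]
(390, 192) [90 96 99] [100  23  99]
(385, 187) [ 95  98 101] [105  15 101]
(360, 150) [148 144 135] [ 21  22 148]
(310, 215) [152 150 153] [140   5 153]
(420, 150) [32 48 28] [ 54 106  48]
```

View pics/zoom.png

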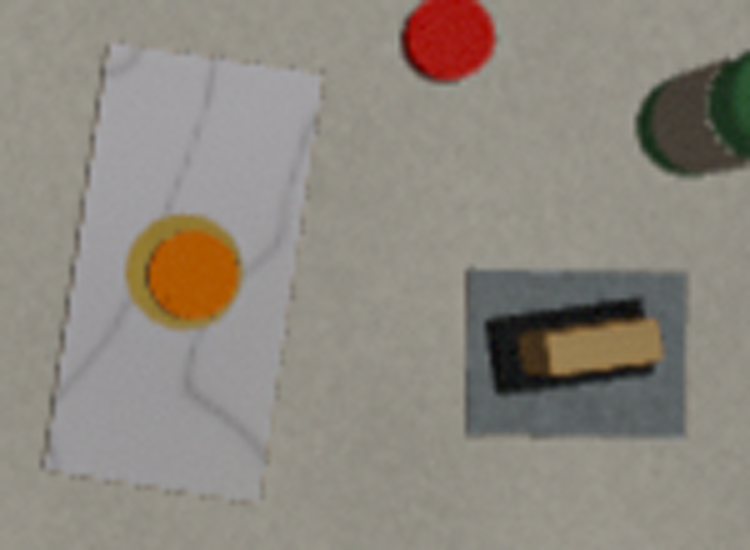

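View pics/zoomc.png

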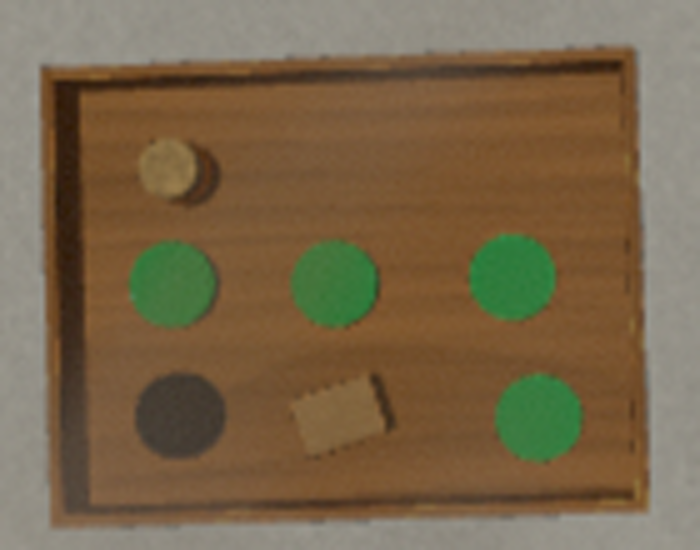

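```bash
cat >> h.py <<'E'
RNG["green"]=((45,80,60),(85,255,255))
def poly(s,sel,amin,z,roi):
    im=s["image"];hsv=cv2.cvtColor(im,cv2.COLOR_RGB2HSV)
    m=np.zeros(im.shape[:2],np.uint8);x0,x1,y0,y1=roi
    m[y0:y1,x0:x1]=cv2.inRange(hsv,*map(np.array,sel))[y0:y1,x0:x1]
    m=cv2.morphologyEx(m,cv2.MORPH_CLOSE,np.ones((5,5)))
    cn=max(cv2.findContours(m,0,1)[0],key=cv2.contourArea)
    wp=(w(s,cn.reshape(-1,2),z)*1000).astype(np.float32)
    r=cv2.minAreaRect(wp);return r,cv2.contourArea(cn)
E
python3 - <<'E'
from h import *
s=snap(); im=s["image"]; t=snap("scene")
hsv=cv2.cvtColor(im,cv2.COLOR_RGB2HSV)
g=[x for x in tins(s,"green",0.024) if x[0][1]>-.3]; print("green",*g,sep="\n")
print("scene green"); print(*[(b[0].round(1),b[1]) for b in blobs(t,*RNG["green"],30)],sep="\n")
for x in g: print("pred z.024",px(t,[*x[0],.024]).round(1),"z.042",px(t,[*w(s,x[1],.042)[0],.042]).round(1))
print("orange",*tins(s,"orange",0.036),sep="\n"); o=tins(s,"orange",.036)[0]
print("or scene",[(b[0].round(1),b[1]) for b in blobs(t,*RNG["orange"],30)],px(t,[*o[0],.036]))
print("board",poly(s,((100,0,125),(179,20,255)),100,.018,(295,358,135,235)))
print("brass",poly(s,((15,110,120),(28,205,255)),20,.018,(310,345,165,205)))
print("mat",poly(s,((90,10,60),(125,70,125)),100,.004,(375,440,175,225)))
print("foot",poly(s,((0,0,0),(179,255,60)),100,.016,(383,426,188,212)))
print("grip",poly(s,((10,80,110),(28,200,255)),20,.066,(383,426,185,212)))
# manual corners
zc=lambda pts,z,x0=290:w(s,[(a/5+x0-.4,b/5+130-.4) for a,b in pts],z)
c=zc([(108,43),(322,72),(262,500),(45,468)],.018);print("board c",c.round(4),c.mean(0),"yaw",np.arctan2(*(c[0]-c[3]+c[1]-c[2])[::-1]))
c=zc([(546,333),(658,316),(664,356),(552,376)],.066);print("grip c",c.round(4),c.mean(0))
c=zc([(467,268),(687,272),(685,437),(467,437)],.004);print("mat c",c.round(4),c.mean(0))
c=zc([(486,322),(640,300),(655,368),(500,393)],.016);print("foot c",c.round(4),c.mean(0))
c=zc([(41,66),(635,46),(648,511),(53,525)],.056,150);print("crate c",c.round(4),c.mean(0))
c=zc([(167,168),(180,415),(340,415)],.04,150);print("jar,blk,carton",c)
st()
E
```

```text
green
(array([0.5447, 0.0857]), array([252., 185.]), 227, array([17, 17], dtype=int32))
(array([0.5437, 0.2909]), array([184. , 186.4]), 225, array([17, 17], dtype=int32))
(array([0.5426, 0.1922]), array([216.6, 186.3]), 224, array([18, 17], dtype=int32))
(array([0.4609, 0.071 ]), array([257.3, 213.1]), 233, array([17, 17], dtype=int32))
scene green
(array([150.8, 122.1]), np.int32(264))
(array([154.7, 154.6]), np.int32(55))
(array([288.9, 196.9]), np.int32(158))
(array([150., 202.]), np.int32(33))
(array([181.3, 205.2]), np.int32(43))
(array([270.1, 208.8]), np.int32(173))
(array([296.9, 226.7]), np.int32(208))
(array([323.8, 245.5]), np.int32(240))
pred z.024 [270.4 207.7] z.042 [270.4 202. ]
pred z.024 [324.2 244. ] z.042 [323.6 237.2]
pred z.024 [297.1 225.3] z.042 [296.9 219. ]
pred z.024 [289.1 195.9] z.042 [289.  190.5]
orange
(array([ 0.5425, -0.1388]), array([328.1, 184.5]), 234, array([17, 18], dtype=int32))
or scene [(array([224.2, 173.3]), np.int32(78))] [224.48751068 172.50986192]
board (((544.865234375, -136.00592041015625), (126.80944061279297, 256.3794860839844), 80.5
[... 591 characters left out ...]
711] yaw -0.1600479107217582
grip c [[ 0.5056 -0.3321]
 [ 0.5143 -0.3946]
 [ 0.4917 -0.3974]
 [ 0.4813 -0.3349]] [ 0.49821949 -0.3647696 ]
mat c [[ 0.5448 -0.3075]
 [ 0.5404 -0.4375]
 [ 0.4418 -0.4341]
 [ 0.4434 -0.3054]] [ 0.49261086 -0.37112841]
foot c [[ 0.5122 -0.3144]
 [ 0.5239 -0.4047]
 [ 0.4836 -0.4125]
 [ 0.47   -0.3217]] [ 0.49744121 -0.36331527]
crate c [[0.672  0.3586]
 [0.6767 0.0102]
 [0.4078 0.0067]
 [0.4032 0.3538]] [0.53993942 0.1823304 ]
jar,blk,carton [[0.61228009 0.28888393]
 [0.46568953 0.28255129]
 [0.46450311 0.18731525]]
t 0.25 pos [ 0.1274 -0.5348  0.2049] rot [-3.1415e+00  1.0000e-03 -1.3370e+00] F [ 0.7   0.03 -0.86] w 0.0936 j6 [-1.44  0.09  1.37 -0.    1.68 -0.1 ]
```

Run:
```python
from h import *
go([.5425,-.1388,.15],-1.5708)
```

```text
shift [-1.156  -1.9822  0.2211] turn [0.     0.0003 0.0744] dist 0.576 rows 14
```

>>> servo_tool(targets="0.75 -0.578 -0.991 0.05 0 0 0.0744;0.75 -0.578 -0.991 0.05 0 0 0.0744;0.75 -0.578 -0.991 0.05 0 0 0.0744;0.75 -0.578 -0.991 0.05 0 0 0.0744;0.75 -0.578 -0.991 0.05 0 0 0.0744;0.75 -0.578 -0.991 0.05 0 0 0.0744;0.75 -0.578 -0.991 0.05 0 0 0.0744;0.75 -0.578 -0.991 0.05 0 0 0.0744;0.75 -0.578 -0.991 0.05 0 0 0.0744")

```text
time: 1.0
tool_pos: [0.336, -0.3357, 0.1929]
ee_rot: [3.141, -0.0, -1.566]
wrist_force: [-0.1, 0.1, 0.5]
width: 0.0703
```

Run:
```python
from h import *
st()
go([.5425,-.1388,.12],-1.5708)
```

```text
t 1.0 pos [ 0.336  -0.3357  0.1929] rot [ 3.1412e+00 -3.0000e-04 -1.5663e+00] F [-0.07  0.07  0.54] w 0.0703 j6 [-0.9  -0.08  1.56 -0.    1.66  0.66]
shift [-0.7841 -0.8297  0.2911] turn [ 0.0001 -0.0001  0.0014] dist 0.295 rows 8
```

>>> servo_tool(targets="0.75 -0.784 -0.83 0.29 0 0 0;0.75 -0.784 -0.83 0.29 0 0 0;0.75 -0.784 -0.83 0.29 0 0 0;0.75 -0.784 -0.83 0.29 0 0 0;0.75 -0.784 -0.83 0.29 0 0 0;0.75 -0.784 -0.83 0.29 0 0 0;0.75 -0.784 -0.83 0.29 0 0 0;0.75 -0.784 -0.83 0.29 0 0 0;0.75 -0.784 -0.83 0.29 0 0 0;0.75 -0.784 -0.83 0.29 0 0 0")

```text
time: 1.83
tool_pos: [0.5418, -0.1428, 0.1203]
ee_rot: [3.14, -0.001, -1.572]
wrist_force: [-0.2, -0.5, 0.1]
width: 0.0701
```

Run:
```python
from h import *
st()
go([.5425,-.1388,.022],-1.5708)
snap("scene","s1")
```

```text
t 1.83 pos [ 0.5418 -0.1428  0.1203] rot [ 3.1404e+00 -1.0000e-03 -1.5721e+00] F [-0.23 -0.45  0.14] w 0.0701 j6 [-0.36  0.14  1.48 -0.    1.52  1.21]
shift [-0.0162 -0.0031  0.3932] turn [ 0.0004 -0.0003 -0.0004] dist 0.098 rows 3
```

View pics/s1.png

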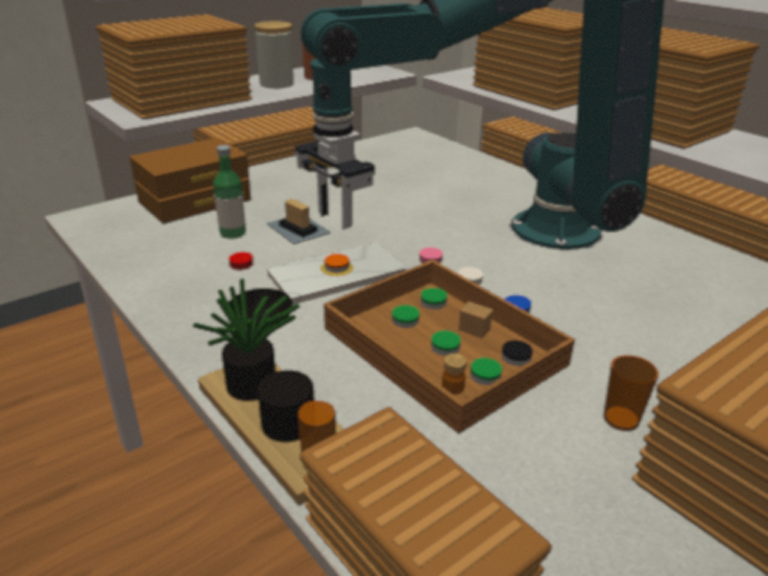

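>>> servo_tool(targets="0.75 0 0 0.28 0 0 0;0.75 0 0 0.28 0 0 0;0.75 0 0 0.28 0 0 0;0.75 0 0 0.28 0 0 0;0.75 0 0 0.28 0 0 0")

```text
time: 2.3
tool_pos: [0.5431, -0.1428, 0.0528]
ee_rot: [-3.139, -0.001, -1.573]
wrist_force: [0.7, 0.3, 0.6]
width: 0.0703
```

Run:
```python
from h import *
st()
go([.5425,-.1388,.022],-1.5708)
```

```text
t 2.3 pos [ 0.5431 -0.1428  0.0528] rot [-3.1385e+00 -1.4000e-03 -1.5727e+00] F [0.66 0.31 0.6 ] w 0.0703 j6 [-0.36  0.19  1.56 -0.    1.38  1.21]
shift [-0.016   0.0029  0.123 ] turn [-0.001  -0.0005 -0.0006] dist 0.031 rows 1
```

>>> servo_tool(targets="0.75 -0.016 0.002 0.06 0 0 0;0.75 -0.016 0.002 0.118 0 0 0;0.75 -0.016 0.002 0.118 0 0 0;0.75 -0.016 0.002 0.118 0 0 0;0.4 -0.016 0.002 0.118 0 0 0;0.4 -0.016 0.002 0.118 0 0 0;0.4 -0.016 0.002 0.118 0 0 0;0.4 -0.016 0.002 0.118 0 0 0;0.4 -0.016 0.002 0.118 0 0 0;0.4 -0.016 0.002 0.118 0 0 0")

```text
time: 3.13
tool_pos: [0.5429, -0.1376, 0.0224]
ee_rot: [-3.139, -0.001, -1.571]
wrist_force: [-0.6, -0.6, 4.3]
width: 0.0515
```

Run:
```python
from h import *
st()
snap("scene","s2")
```

```text
t 3.13 pos [ 0.5429 -0.1376  0.0224] rot [-3.1393e+00 -1.3000e-03 -1.5708e+00] F [-0.59 -0.61  4.29] w 0.0515 j6 [-0.35  0.21  1.6  -0.    1.32  1.22]
```

View pics/s2.png

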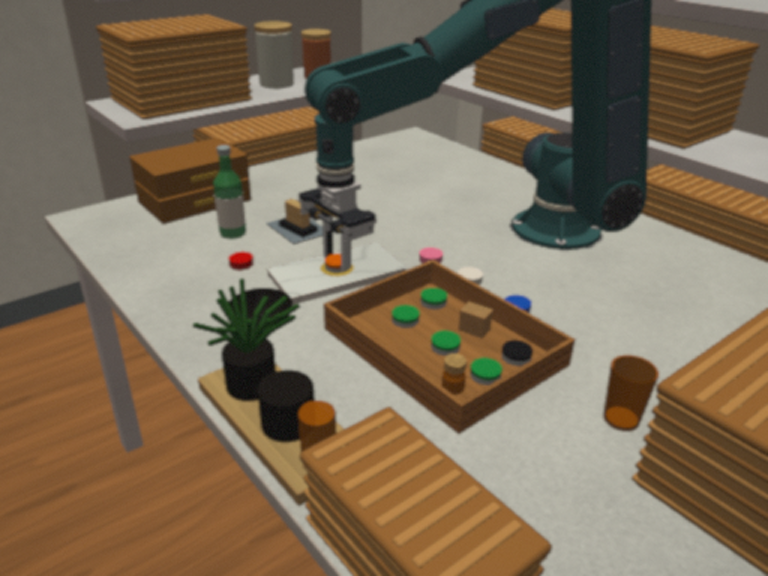

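>>> servo_tool(targets="0.4 0 0 -0.2 0 0 0;0.4 0 0 -0.4 0 0 0;0.4 0 0 -0.4 0 0 0;0.4 -0.3 0 -0.4 0 0 0;0.4 -0.3 0 -0.4 0 0 0;0.4 -0.3 0 -0.4 0 0 0")

```text
time: 3.68
tool_pos: [0.5416, -0.057, 0.1211]
ee_rot: [3.142, 0.004, -1.566]
wrist_force: [-0.4, -0.1, -0.1]
width: 0.0513
```

Run:
```python
from h import *
st()
go([.62,.14,.122],-1.5708)
```

```text
t 3.68 pos [ 0.5416 -0.057   0.1211] rot [ 3.1415  0.0039 -1.5659] F [-0.41 -0.06 -0.15] w 0.0513 j6 [-0.21  0.11  1.52  0.    1.52  1.35]
shift [-0.7863 -0.3175 -0.0008] turn [0.     0.0012 0.0016] dist 0.212 rows 6
```

>>> servo_tool(targets="0.4 -0.81 -0.31 0 0 0 0;0.4 -0.81 -0.31 0 0 0 0;0.4 -0.81 -0.31 0 0 0 0;0.4 -0.81 -0.31 0 0 0 0;0.4 -0.81 -0.31 0 0 0 0;0.4 -0.81 -0.31 0 0 0 0;0.4 -0.81 -0.31 0 0 0 0;0.4 -0.81 -0.31 0.2 0 0 0;0.4 -0.81 -0.31 0.32 0 0 0;0.4 -0.81 -0.31 0.35 0 0 0;0.4 -0.81 -0.31 0.35 0 0 0;0.4 -0.81 -0.31 0.35 0 0 0")

```text
time: 4.68
tool_pos: [0.6194, 0.139, 0.034]
ee_rot: [3.141, -0.001, -1.572]
wrist_force: [0.2, -0.6, -0.5]
width: 0.0512
```

Run:
```python
from h import *
st()
snap("scene","s3")
```

```text
t 4.68 pos [0.6194 0.139  0.034 ] rot [ 3.1412e+00 -5.0000e-04 -1.5722e+00] F [ 0.19 -0.59 -0.47] w 0.0512 j6 [ 0.13  0.36  1.39 -0.    1.39  1.7 ]
```

View pics/s3.png

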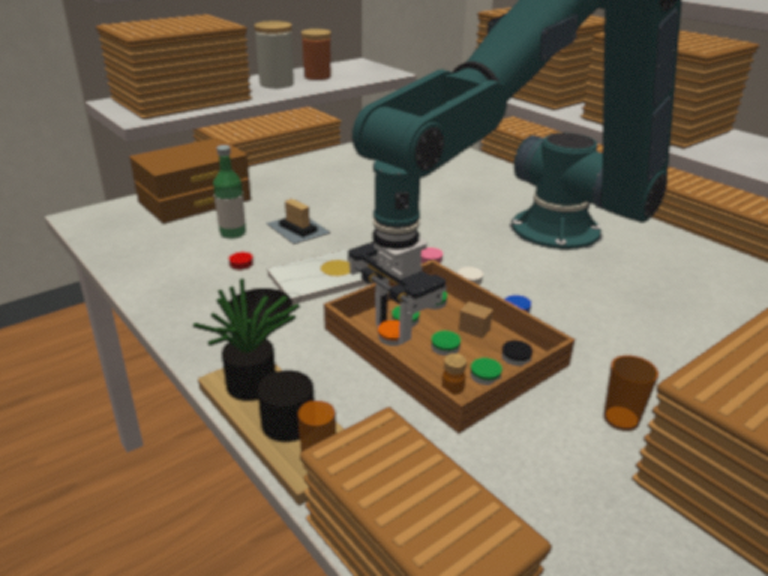

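>>> servo_tool(targets="0.4 0 0 0.05 0 0 0;0.4 0 0 0.085 0 0 0;0.4 0 0 0.093 0 0 0;0.4 0 0 0.093 0 0 0;0.75 0 0 0.093 0 0 0;0.75 0 0 0.093 0 0 0;0.75 0 0 0.093 0 0 0;0.75 0 0 0 0 0 0;0.75 0 0 -0.2 0 0 0;0.75 0 0 -0.4 0 0 0;0.75 0 0 -0.4 0 0 0")

```text
time: 5.65
tool_pos: [0.6222, 0.1409, 0.1406]
ee_rot: [-3.131, 0.001, -1.571]
wrist_force: [0.9, 0.0, 1.2]
width: 0.0704
```

Run:
```python
from h import *
st()
go([.4975,-.3640,.15],.14)
```

```text
t 5.65 pos [0.6222 0.1409 0.1406] rot [-3.1315e+00  1.3000e-03 -1.5705e+00] F [0.86 0.03 1.21] w 0.0704 j6 [ 0.13  0.29  1.26 -0.    1.58  1.7 ]
shift [ 2.0194  0.4987 -0.045 ] turn [-0.0027 -0.0025 -0.5445] dist 0.52 rows 14
```

>>> servo_tool(targets="0.6 1 0.25 -0.1 0 0 -0.27;0.6 1 0.25 -0.1 0 0 -0.27;0.6 1 0.25 -0.1 0 0 -0.27;0.6 1 0.25 -0.1 0 0 -0.27;0.6 1 0.25 -0.1 0 0 -0.27;0.6 1 0.25 -0.1 0 0 -0.27;0.6 1 0.25 -0.1 0 0 -0.27;0.6 1 0.25 -0.1 0 0 -0.27;0.6 1 0.25 -0.1 0 0 -0.27")

```text
time: 6.4
tool_pos: [0.5568, -0.1104, 0.1588]
ee_rot: [-3.141, -0.0, -0.726]
wrist_force: [-0.4, 0.0, 0.4]
width: 0.0566
```

Run:
```python
from h import *
st()
s=snap("top","t3")
print("bottle base",w(s,(640/1.5,234/1.5),.0),w(s,(695/1.5,218/1.5),.21))
go([.4975,-.3640,.15],.14)
print("foot",poly(s,((0,0,0),(179,255,60)),100,.016,(383,426,188,212)))
print("grip",poly(s,((10,80,110),(28,200,255)),20,.066,(383,426,185,212)))
print(tins(s,"orange",.024),tins(s,"green",.024))
```

```text
t 6.4 pos [ 0.5568 -0.1104  0.1588] rot [-3.1408e+00 -3.0000e-04 -7.2640e-01] F [-0.42  0.    0.37] w 0.0566 j6 [-0.3   0.14  1.41  0.    1.6   0.43]
bottle base [[ 0.62475995 -0.44020847]] [[ 0.62703308 -0.43845148]]
shift [0.4975 0.9205 0.0332] turn [-0.0003 -0.     -0.2754] dist 0.262 rows 7
foot (((497.40545654296875, -362.43548583984375), (45.012996673583984, 91.86465454101562), 8.325639724731445), 138.5)
grip (((497.8059997558594, -364.1741638183594), (24.69051742553711, 62.828128814697266), 7.46260404586792), 170.0)
[(array([0.6075, 0.1299]), array([237. , 164.3]), 64, array([12, 11], dtype=int32))] [(array([ 0.4939, -0.1013]), array([315.1, 201.2]), 1131, array([ 48, 141], dtype=int32)), (array([ 0.6398, -0.484 ]), array([445.2, 149.7]), 346, array([25, 22], dtype=int32)), (array([ 0.5986, -0.2352]), array([360. , 165.2]), 1557, array([58, 51], dtype=int32)), (array([ 0.4372, -0.2862]), array([378.5, 219.6]), 1091, array([ 47, 142], dtype=int32)), (array([0.5447, 0.0856]), array([252. , 185.1]), 228, array([17, 17], dtype=int32)), (array([0.5437, 0.291 ]), array([183.9, 186.4]), 223, array([17, 17], dtype=int32)), (array([0.5425, 0.1921]), array([216.6, 186.3]), 223, array([18, 17], dtype=int32)), (array([0.4609, 0.071 ]), array([257.3, 213.1]), 233, array([17, 17], dtype=int32)), (array([ 0.2786, -0.1745]), array([341.3, 273.9]), 261, array([30, 20], dtype=int32)), (array([ 0.074 , -0.0876]), array([312.9, 343.9]), 3719, array([81, 95], dtype=int32))]
```

View pics/t3.png

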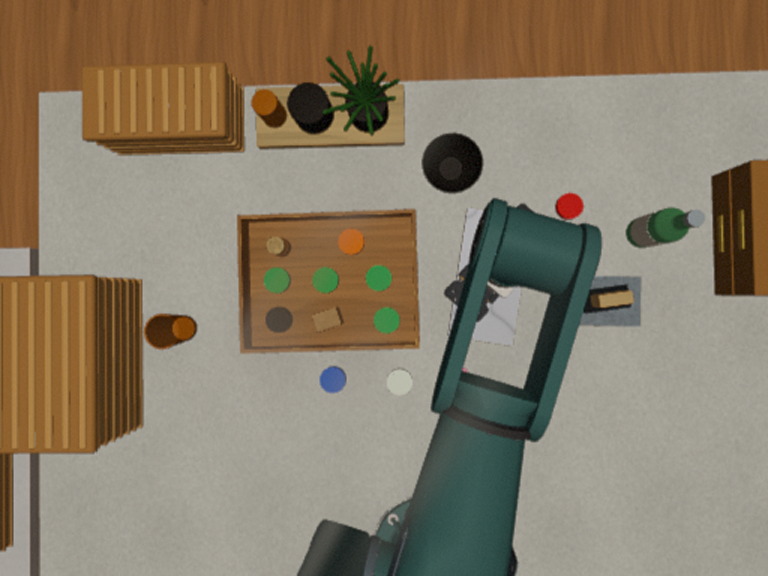

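>>> servo_tool(targets="0.6 0.495 0.92 0.03 0 0 -0.275;0.6 0.495 0.92 0.03 0 0 -0.275;0.6 0.495 0.92 0.03 0 0 -0.275;0.6 0.495 0.92 0.03 0 0 -0.275;0.6 0.495 0.92 0.03 0 0 -0.275;0.6 0.495 0.92 0.03 0 0 -0.275;0.6 0.495 0.92 0.03 0 0 -0.275;0.6 0.495 0.92 0.03 0 0 -0.275;0.6 0.495 0.92 0.03 0 0 -0.275;0.6 0.495 0.92 0.03 0 0 -0.275;0.6 0.495 0.92 0.03 0 0 -0.275")

```text
time: 7.37
tool_pos: [0.4987, -0.3622, 0.1509]
ee_rot: [-3.141, -0.0, 0.142]
wrist_force: [-0.3, 0.5, -0.2]
width: 0.0564
```

Run:
```python
from h import *
st()
go([.4977,-.3640,.09],.137)
s=snap("scene","s4")
```

```text
t 7.37 pos [ 0.4987 -0.3622  0.1509] rot [-3.141e+00 -2.000e-04  1.425e-01] F [-0.27  0.53 -0.18] w 0.0564 j6 [-0.72  0.25  1.29  0.    1.6  -0.86]
shift [-0.005   0.0066  0.2435] turn [-0.0002 -0.0001  0.0017] dist 0.061 rows 2
```

View pics/s4.png

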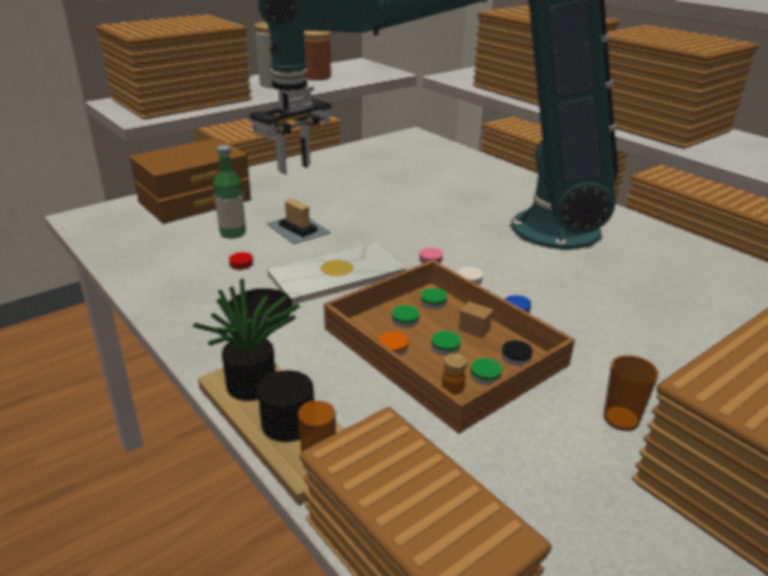

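>>> servo_tool(targets="0.6 -0.005 0.006 0.12 0 0 0;0.6 -0.005 0.006 0.25 0 0 0;0.6 -0.005 0.006 0.35 0 0 0;0.6 -0.005 0.006 0.43 0 0 0;0.6 -0.005 0.006 0.49 0 0 0;0.6 -0.005 0.006 0.496 0 0 0;0.6 -0.005 0.006 0.496 0 0 0;0.6 -0.005 0.006 0.496 0 0 0")

```text
time: 8.08
tool_pos: [0.4977, -0.3655, 0.0284]
ee_rot: [3.14, -0.001, 0.142]
wrist_force: [-0.7, -0.9, 0.2]
width: 0.0564
```

>>> servo_tool(targets="0.05 0 0 0 0 0 0;0.05 0 0 0 0 0 0;0.05 0 0 0 0 0 0;0.05 0 0 0 0 0 0;0.05 0 0 0 0 0 0;0.05 0 0 0 0 0 0")

```text
time: 8.58
tool_pos: [0.4969, -0.3658, 0.0274]
ee_rot: [3.141, -0.001, 0.141]
wrist_force: [-0.0, 0.5, 1.3]
width: 0.0238
```

Run:
```python
from h import *
st()
s=snap("scene","s5")
```

```text
t 8.58 pos [ 0.4969 -0.3658  0.0274] rot [ 3.141e+00 -6.000e-04  1.413e-01] F [-0.02  0.52  1.26] w 0.0238 j6 [-0.73  0.33  1.45  0.    1.37 -0.87]
```

View pics/s5.png

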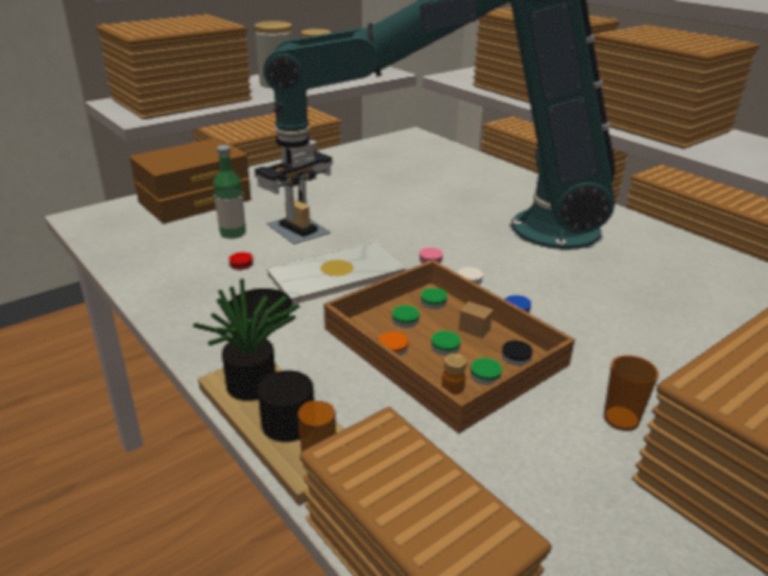

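>>> servo_tool(targets="0.05 0 0 -0.15 0 0 0;0.05 0 0 -0.28 0 0 0;0.05 0 0 -0.28 0 0 0;0.05 0 0 -0.28 0 0 0")

```text
time: 8.97
tool_pos: [0.4979, -0.3668, 0.0996]
ee_rot: [3.137, -0.003, 0.141]
wrist_force: [0.1, -0.0, -2.0]
width: 0.0236
```

Run:
```python
from h import *
st()
go([.448,-.122,.095],-.162)
```

```text
t 8.97 pos [ 0.4979 -0.3668  0.0996] rot [ 3.1373 -0.0035  0.1414] F [ 0.12 -0.03 -2.03] w 0.0236 j6 [-0.73  0.28  1.36 -0.    1.5  -0.87]
shift [-0.0596 -0.9976  0.0138] turn [ 0.0012 -0.0013  0.0966] dist 0.25 rows 6
```

>>> servo_tool(targets="0.05 -0.015 -0.25 0 0 0 0.0966;0.05 -0.03 -0.4 0 0 0 0.0966;0.05 -0.04 -0.56 0 0 0 0.0966;0.05 -0.05 -0.72 0 0 0 0.0966;0.05 -0.06 -0.88 0.01 0 0 0.0966;0.05 -0.06 -0.99 0.01 0 0 0.0966;0.05 -0.06 -0.995 0.01 0 0 0.0966;0.05 -0.06 -0.995 0.01 0 0 0.0966;0.05 -0.06 -0.995 0.01 0 0 0.0966;0.05 -0.06 -0.995 0.01 0 0 0.0966")

```text
time: 9.8
tool_pos: [0.4465, -0.1223, 0.0936]
ee_rot: [3.141, 0.001, -0.163]
wrist_force: [-0.4, -0.0, -0.8]
width: 0.0238
```

Run:
```python
from h import *
st()
go([.448,-.122,.045],-.162)
s=snap("scene","s6"); snap("top","t6")
```

```text
t 9.8 pos [ 0.4465 -0.1223  0.0936] rot [ 3.1413e+00  1.4000e-03 -1.6320e-01] F [-0.43 -0.04 -0.78] w 0.0238 j6 [-0.39 -0.06  1.74 -0.    1.46 -0.23]
shift [ 0.006  -0.0024  0.1943] turn [ 0.0001  0.0004 -0.0004] dist 0.049 rows 2
```

View pics/s6.png

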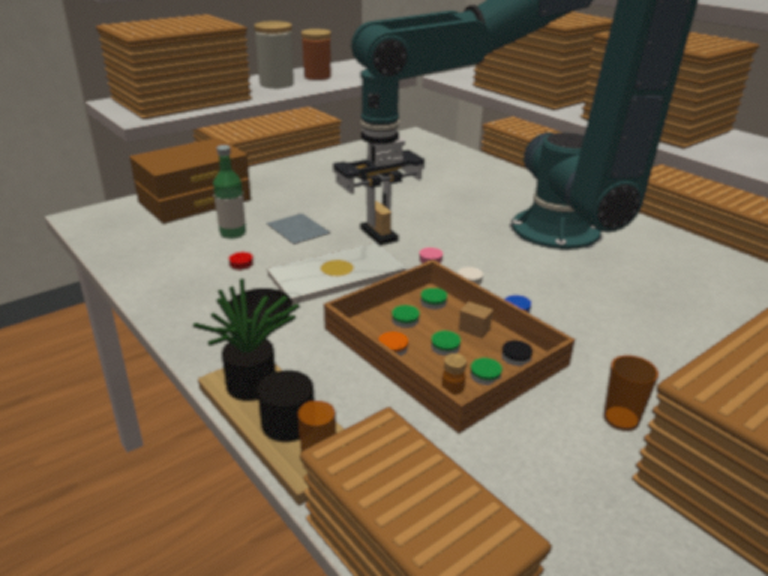

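>>> servo_tool(targets="0.05 0.006 -0.002 0.1 0 0 0;0.05 0.006 -0.002 0.18 0 0 0;0.05 0.006 -0.002 0.198 0 0 0;0.05 0.006 -0.002 0.198 0 0 0;0.05 0.006 -0.002 0.198 0 0 0;0.05 0.006 -0.002 0.198 0 0 0")

```text
time: 10.4
tool_pos: [0.4492, -0.122, 0.0462]
ee_rot: [3.141, -0.002, -0.163]
wrist_force: [0.2, 0.4, -1.2]
width: 0.024
```

>>> servo_tool(targets="0.05 0 0 0.004 0 0 0;0.05 0 0 0.004 0 0 0;0.05 0 0 0.004 0 0 0")

```text
time: 10.65
tool_pos: [0.4487, -0.1214, 0.0446]
ee_rot: [3.141, -0.001, -0.162]
wrist_force: [-0.3, -0.7, -0.6]
width: 0.0236
```

>>> servo_tool(targets="0.05 0 0 0.004 0 0 0;0.05 0 0 0.004 0 0 0;0.05 0 0 0.004 0 0 0")

```text
time: 10.9
tool_pos: [0.4482, -0.1211, 0.0429]
ee_rot: [3.142, 0.0, -0.162]
wrist_force: [-0.8, 0.1, -0.7]
width: 0.0238
```

>>> servo_tool(targets="0.05 0 0 0.004 0 0 0;0.05 0 0 0.004 0 0 0;0.05 0 0 0.004 0 0 0")

```text
time: 11.15
tool_pos: [0.4482, -0.1212, 0.0418]
ee_rot: [3.142, 0.0, -0.162]
wrist_force: [0.2, -0.8, -1.3]
width: 0.0239
```

>>> servo_tool(targets="0.05 0 0 0.002 0 0 0;0.05 0 0 0.002 0 0 0;0.05 0 0 0.002 0 0 0")

```text
time: 11.4
tool_pos: [0.4483, -0.1212, 0.0414]
ee_rot: [3.142, 0.0, -0.162]
wrist_force: [-0.2, 0.1, -0.4]
width: 0.0235
```

>>> servo_tool(targets="0.05 0 0 0.002 0 0 0;0.05 0 0 0.002 0 0 0;0.05 0 0 0.002 0 0 0")

```text
time: 11.65
tool_pos: [0.4484, -0.1212, 0.0413]
ee_rot: [3.141, -0.0, -0.162]
wrist_force: [-2.0, -0.3, 2.2]
width: 0.0241
```

>>> servo_tool(targets="0.05 0 0 0.002 0 0 0;0.05 0 0 0.002 0 0 0;0.05 0 0 0.002 0 0 0")

```text
time: 11.9
tool_pos: [0.4484, -0.1212, 0.0413]
ee_rot: [3.141, -0.0, -0.162]
wrist_force: [-1.6, 1.3, 4.5]
width: 0.024
```

>>> servo_tool(targets="0.05 0 0 0.002 0 0 0;0.05 0 0 0.002 0 0 0;0.05 0 0 0.002 0 0 0")

```text
time: 12.15
tool_pos: [0.4484, -0.1213, 0.0413]
ee_rot: [3.141, -0.0, -0.162]
wrist_force: [-3.1, 1.2, 8.1]
width: 0.0238
```

>>> servo_tool(targets="0.05 0 0 0.002 0 0 0;0.05 0 0 0.002 0 0 0;0.05 0 0 0.002 0 0 0")

```text
time: 12.4
tool_pos: [0.4484, -0.1213, 0.0413]
ee_rot: [3.141, -0.0, -0.162]
wrist_force: [-4.1, 1.7, 9.7]
width: 0.0241
```

>>> servo_tool(targets="0.05 0.01 0 0 0 0 0;0.05 0.025 0 0 0 0 0;0.05 0.04 0 0 0 0 0;0.05 0.055 0 0 0 0 0;0.05 0.07 0 0 0 0 0")

```text
time: 12.82
tool_pos: [0.4636, -0.124, 0.0414]
ee_rot: [3.141, 0.005, -0.162]
wrist_force: [-9.6, 1.6, 15.3]
width: 0.0238
```

Run:
```python
from h import *
st()
```

```text
t 12.82 pos [ 0.4636 -0.124   0.0414] rot [ 3.1408  0.0046 -0.1618] F [-9.61  1.58 15.32] w 0.0238 j6 [-0.38  0.03  1.77 -0.    1.35 -0.22]
```

>>> servo_tool(targets="0.05 0.015 0 -0.003 0 0 0;0.05 0.03 0 -0.004 0 0 0;0.05 0.045 0 -0.004 0 0 0;0.05 0.06 0 -0.004 0 0 0;0.05 0.075 0 -0.004 0 0 0")

```text
time: 13.23
tool_pos: [0.4829, -0.1271, 0.0414]
ee_rot: [3.141, 0.003, -0.162]
wrist_force: [-6.2, 1.1, 9.4]
width: 0.0238
```

>>> servo_tool(targets="0.05 0.015 0 0 0 0 0;0.05 0.03 0 0 0 0 0;0.05 0.045 0 0 0 0 0;0.05 0.06 0 0 0 0 0;0.05 0.075 0 0 0 0 0")

```text
time: 13.65
tool_pos: [0.5015, -0.1301, 0.0414]
ee_rot: [3.141, 0.003, -0.162]
wrist_force: [-6.5, 1.3, 9.5]
width: 0.0243
```

>>> servo_tool(targets="0.05 0.015 0 0 0 0 0;0.05 0.03 0 0 0 0 0;0.05 0.045 0 0 0 0 0;0.05 0.06 0 0 0 0 0;0.05 0.075 0 0 0 0 0")

```text
time: 14.07
tool_pos: [0.5201, -0.1331, 0.0414]
ee_rot: [3.141, 0.003, -0.162]
wrist_force: [-5.6, 1.5, 8.5]
width: 0.0235
```

>>> servo_tool(targets="0.05 0.015 0 0 0 0 0;0.05 0.03 0 0 0 0 0;0.05 0.045 0 0 0 0 0;0.05 0.06 0 0 0 0 0;0.05 0.075 0 0 0 0 0")

```text
time: 14.48
tool_pos: [0.5386, -0.1361, 0.0414]
ee_rot: [3.141, 0.003, -0.162]
wrist_force: [-5.1, 1.4, 8.5]
width: 0.0235
```

>>> servo_tool(targets="0.05 0.015 0 0 0 0 0;0.05 0.03 0 0 0 0 0;0.05 0.045 0 0 0 0 0;0.05 0.06 0 0 0 0 0;0.05 0.075 0 0 0 0 0")

```text
time: 14.9
tool_pos: [0.5572, -0.1392, 0.0414]
ee_rot: [3.141, 0.003, -0.162]
wrist_force: [-6.1, 1.0, 8.4]
width: 0.0237
```

>>> servo_tool(targets="0.05 0.015 0 0 0 0 0;0.05 0.03 0 0 0 0 0;0.05 0.045 0 0 0 0 0;0.05 0.06 0 0 0 0 0;0.05 0.075 0 0 0 0 0")

```text
time: 15.32
tool_pos: [0.5757, -0.1422, 0.0414]
ee_rot: [3.141, 0.002, -0.162]
wrist_force: [-5.1, 0.9, 8.6]
width: 0.0241
```

>>> servo_tool(targets="0.05 0.015 0 0 0 0 0;0.05 0.03 0 0 0 0 0;0.05 0.045 0 0 0 0 0;0.05 0.06 0 0 0 0 0;0.05 0.075 0 0 0 0 0")

```text
time: 15.73
tool_pos: [0.5943, -0.1452, 0.0414]
ee_rot: [3.141, 0.002, -0.162]
wrist_force: [-5.6, 0.5, 8.6]
width: 0.0239
```

>>> servo_tool(targets="0.05 0.015 0 0 0 0 0;0.05 0.03 0 0 0 0 0;0.05 0.045 0 0 0 0 0;0.05 0.06 0 0 0 0 0;0.05 0.075 0 0 0 0 0")

```text
time: 16.15
tool_pos: [0.6128, -0.1483, 0.0414]
ee_rot: [3.141, 0.002, -0.162]
wrist_force: [-5.8, 1.4, 6.3]
width: 0.024
```

>>> servo_tool(targets="0.05 0.015 0 0.001 0 0 0;0.05 0.03 0 0.001 0 0 0;0.05 0.045 0 0.001 0 0 0;0.05 0.06 0 0.001 0 0 0;0.05 0.075 0 0.001 0 0 0")

```text
time: 16.57
tool_pos: [0.6313, -0.1513, 0.0414]
ee_rot: [3.141, 0.002, -0.162]
wrist_force: [-6.3, 1.2, 7.4]
width: 0.0235
```

>>> servo_tool(targets="0.05 0.015 0 0 0 0 0;0.05 0.027 0 0 0 0 0;0.05 0.03 0 0 0 0 0;0.05 0.03 0 0 0 0 0")

```text
time: 16.9
tool_pos: [0.639, -0.1526, 0.0414]
ee_rot: [3.141, 0.001, -0.162]
wrist_force: [-5.5, 0.8, 6.3]
width: 0.0241
```

Run:
```python
from h import *
st()
s=snap("scene","s7")
```

```text
t 16.9 pos [ 0.639  -0.1526  0.0414] rot [ 3.1412e+00  1.4000e-03 -1.6210e-01] F [-5.48  0.77  6.3 ] w 0.0241 j6 [-0.32  0.4   1.32 -0.    1.42 -0.16]
```

View pics/s7.png

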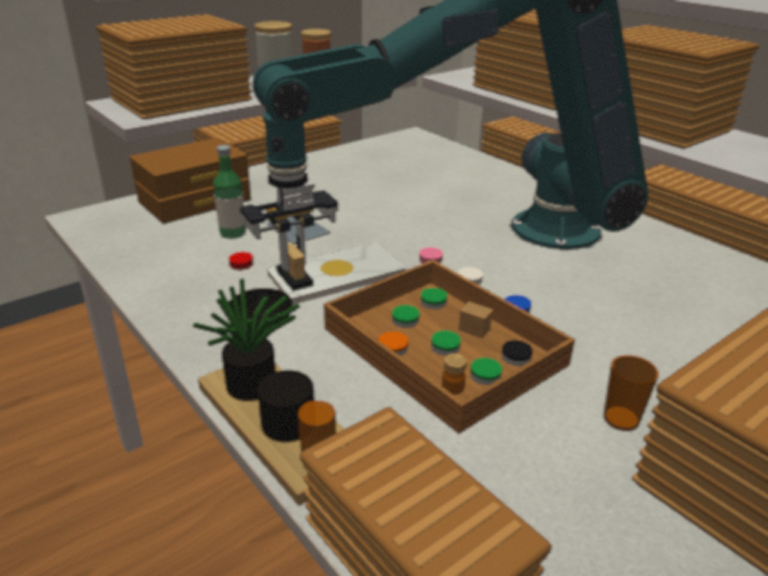

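>>> servo_tool(targets="0.05 0 0 -0.1 0 0 0;0.05 0 0 -0.24 0 0 0;0.05 0 0 -0.24 0 0 0;0.05 0 0 -0.24 0 0 0")

```text
time: 17.28
tool_pos: [0.6415, -0.1531, 0.1028]
ee_rot: [3.141, -0.006, -0.162]
wrist_force: [-0.3, -0.5, -1.3]
width: 0.0241
```

Run:
```python
from h import *
st()
go([.493,-.372,.1],0)
```

```text
t 17.28 pos [ 0.6415 -0.1531  0.1028] rot [ 3.1406 -0.0063 -0.162 ] F [-0.33 -0.53 -1.27] w 0.0241 j6 [-0.32  0.36  1.25 -0.    1.53 -0.16]
shift [-0.4452  0.96    0.0092] turn [ 0.0005 -0.002  -0.0516] dist 0.265 rows 7
```

>>> servo_tool(targets="0.05 -0.07 0.15 0 0 0 -0.02;0.05 -0.14 0.3 0 0 0 -0.04;0.05 -0.21 0.45 0 0 0 -0.0516;0.05 -0.28 0.6 0 0 0 -0.0516;0.05 -0.35 0.75 0 0 0 -0.0516;0.05 -0.41 0.88 0 0 0 -0.0516;0.05 -0.44 0.96 0 0 0 -0.0516;0.05 -0.44 0.96 0 0 0 -0.0516;0.05 -0.44 0.96 0 0 0 -0.0516;0.05 -0.44 0.96 0 0 0 -0.0516")

```text
time: 18.12
tool_pos: [0.4921, -0.3704, 0.0984]
ee_rot: [-3.139, 0.001, 0.0]
wrist_force: [0.1, 0.5, -0.7]
width: 0.0235
```

Run:
```python
from h import *
st()
go([.493,-.372,.033],0)
snap("scene","s8")
```

```text
t 18.12 pos [ 0.4921 -0.3704  0.0984] rot [-3.1391e+00  1.5000e-03  3.0000e-04] F [ 0.14  0.49 -0.74] w 0.0235 j6 [-0.74  0.28  1.36  0.    1.5  -0.74]
shift [0.0041 0.007  0.2616] turn [-0.0008  0.0005  0.0001] dist 0.065 rows 2
```

View pics/s8.png

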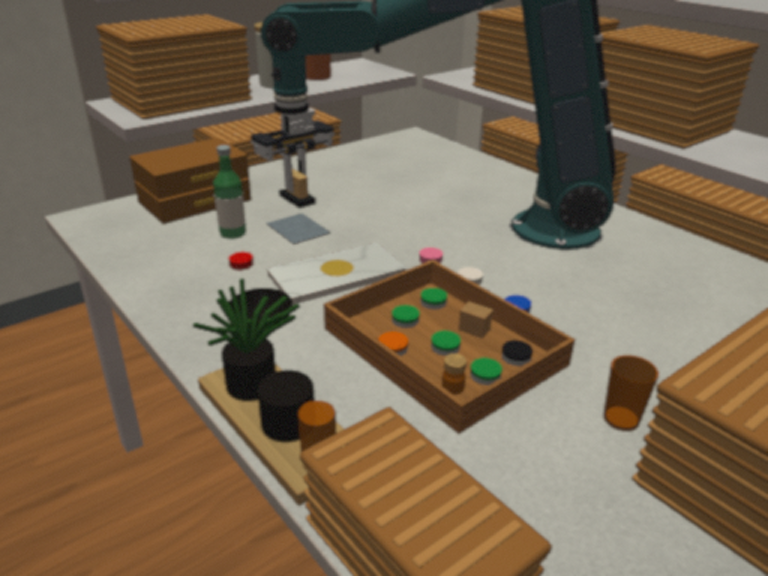

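>>> servo_tool(targets="0.05 0.003 0.005 0.12 0 0 0;0.05 0.003 0.005 0.22 0 0 0;0.05 0.003 0.005 0.265 0 0 0;0.05 0.003 0.005 0.282 0 0 0;0.05 0.003 0.005 0.285 0 0 0;0.05 0.003 0.005 0.285 0 0 0")

```text
time: 18.67
tool_pos: [0.4939, -0.3728, 0.0298]
ee_rot: [3.14, -0.001, 0.001]
wrist_force: [0.3, 0.2, -1.3]
width: 0.0238
```

>>> servo_tool(targets="0.6 0 0 0 0 0 0;0.6 0 0 0 0 0 0;0.6 0 0 0 0 0 0;0.6 0 0 0 0 0 0;0.6 0 0 -0.1 0 0 0;0.6 0 0 -0.25 0 0 0;0.6 0 0 -0.4 0 0 0;0.6 0 0 -0.5 0 0 0;0.6 0 0 -0.5 0 0 0")

```text
time: 19.42
tool_pos: [0.4958, -0.3756, 0.1629]
ee_rot: [3.131, -0.011, -0.0]
wrist_force: [0.4, -0.0, 1.4]
width: 0.0564
```

Run:
```python
from h import *
st()
snap("scene","s9")
go([.4609,.071,.16],-1.5708)
```

```text
t 19.42 pos [ 0.4958 -0.3756  0.1629] rot [ 3.1315 -0.011  -0.    ] F [ 0.41 -0.04  1.37] w 0.0564 j6 [-0.74  0.25  1.27 -0.    1.61 -0.74]
shift [-0.1356 -1.7823 -0.0157] turn [-1.0e-04 -3.5e-03  5.0e-01] dist 0.447 rows 13
```

View pics/s9.png

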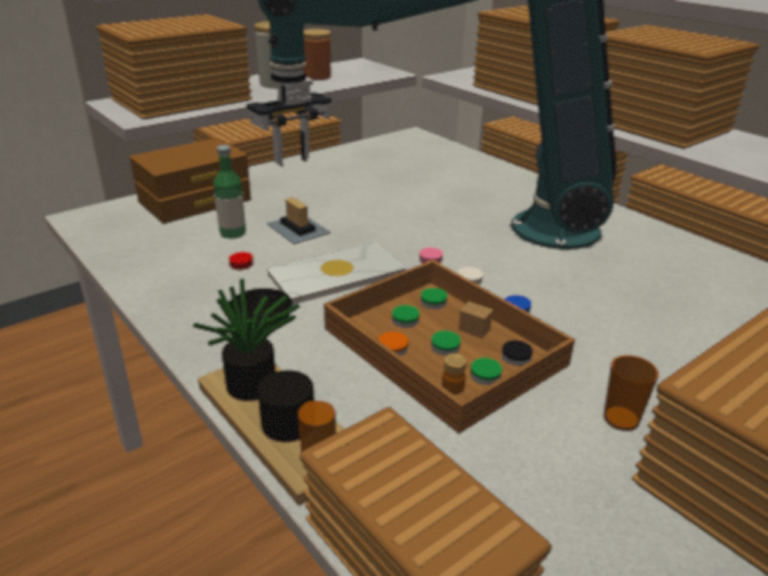

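>>> servo_tool(targets="0.75 -0.07 -0.9 0 0 0 0.25;0.75 -0.07 -0.9 0 0 0 0.25;0.75 -0.07 -0.9 0 0 0 0.25;0.75 -0.07 -0.9 0 0 0 0.25;0.75 -0.07 -0.9 0 0 0 0.25;0.75 -0.07 -0.9 0 0 0 0.25;0.75 -0.07 -0.9 0 0 0 0.25;0.75 -0.07 -0.9 0 0 0 0.25;0.75 -0.07 -0.9 0 0 0 0.25")

```text
time: 20.22
tool_pos: [0.4748, -0.1475, 0.1526]
ee_rot: [3.14, 0.002, -0.784]
wrist_force: [-0.1, 0.0, -0.1]
width: 0.0705
```

Run:
```python
from h import *
st()
s=snap("top","t9")
go([.4609,.071,.13],-1.5708)
print([x for x in tins(s,"green",.024) if 150<x[2]<300])
print("grip",poly(s,((10,80,110),(28,200,255)),20,.066+.004,(383,426,185,212)))
print("foot",poly(s,((0,0,0),(179,255,60)),100,.016,(383,426,180,220)))
```

```text
t 20.22 pos [ 0.4748 -0.1475  0.1526] rot [ 3.1404e+00  1.9000e-03 -7.8350e-01] F [-0.08  0.05 -0.08] w 0.0705 j6 [-0.42 -0.01  1.58 -0.    1.58  0.37]
shift [-0.6583 -0.5804  0.0917] turn [0.0005 0.0004 0.2503] dist 0.221 rows 7
[(array([0.5448, 0.0858]), array([252., 185.]), 228, array([17, 17], dtype=int32)), (array([0.5436, 0.2909]), array([184. , 186.5]), 224, array([17, 16], dtype=int32)), (array([0.5425, 0.1921]), array([216.6, 186.3]), 223, array([18, 17], dtype=int32)), (array([ 0.51  , -0.2282]), array([358.2, 195.2]), 182, array([19, 29], dtype=int32)), (array([0.4609, 0.071 ]), array([257.3, 213.1]), 233, array([17, 17], dtype=int32)), (array([-0.0252,  0.0593]), array([263.5, 377.7]), 170, array([24, 15], dtype=int32))]
grip (((494.4074401855469, -369.8512878417969), (60.93699264526367, 22.44697380065918), 89.18657684326172), 143.5)
foot (((503.5091552734375, -368.39166259765625), (133.63934326171875, 74.73958587646484), 50.04671096801758), 243.5)
```

View pics/t9.png

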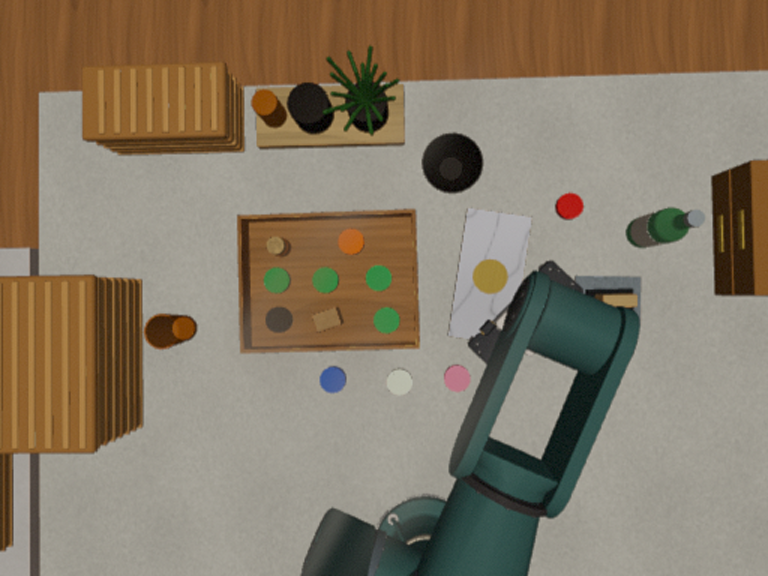

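>>> servo_tool(targets="0.75 -0.658 -0.58 0.09 0 0 0.25;0.75 -0.658 -0.58 0.09 0 0 0.25;0.75 -0.658 -0.58 0.09 0 0 0.25;0.75 -0.658 -0.58 0.09 0 0 0.25;0.75 -0.658 -0.58 0.09 0 0 0.25;0.75 -0.658 -0.58 0.09 0 0 0.25;0.75 -0.658 -0.58 0.09 0 0 0.25;0.75 -0.658 -0.58 0.09 0 0 0.25;0.75 -0.658 -0.58 0.09 0 0 0.25;0.75 -0.658 -0.58 0.09 0 0 0.25")

```text
time: 21.1
tool_pos: [0.462, 0.0698, 0.1312]
ee_rot: [3.141, -0.001, -1.57]
wrist_force: [-0.4, -0.7, 0.3]
width: 0.0705
```

Run:
```python
from h import *
st()
s=snap("top","t10")
print("brass",poly(s,((15,110,100),(28,230,255)),20,.018,(310,345,165,205)))
print("brass",[(w(s,b[0],.018),b[1]) for b in blobs(s,(15,110,100),(28,230,255)) if 310<b[0][0]<345 and 165<b[0][1]<205])
print("board",poly(s,((100,0,125),(179,20,255)),100,.018,(295,358,135,235)))
go([.4609,.071,.06],-1.5708)
```

```text
t 21.1 pos [0.462  0.0698 0.1312] rot [ 3.1412e+00 -5.0000e-04 -1.5696e+00] F [-0.4  -0.74  0.34] w 0.0705 j6 [ 0.03 -0.07  1.68 -0.    1.54  1.6 ]
brass (((545.2391967773438, -136.3292999267578), (65.65547943115234, 64.20643615722656), 70.62747192382812), 368.0)
brass [(array([[ 0.54516057, -0.13631249]]), np.int32(400))]
board (((544.7005004882812, -135.8328857421875), (126.69646453857422, 256.3738708496094), 80.41737365722656), 3519.0)
shift [-0.0052  0.0044  0.2855] turn [ 0.     -0.0001  0.0001] dist 0.071 rows 2
```

>>> servo_tool(targets="0.75 -0.005 0.004 0.14 0 0 0;0.75 -0.005 0.004 0.28 0 0 0;0.75 -0.005 0.004 0.4 0 0 0;0.75 -0.005 0.004 0.46 0 0 0;0.75 -0.005 0.004 0.478 0 0 0;0.75 -0.005 0.004 0.478 0 0 0;0.75 -0.005 0.004 0.478 0 0 0;0.4 -0.005 0.004 0.478 0 0 0;0.4 -0.005 0.004 0.478 0 0 0;0.4 -0.005 0.004 0.478 0 0 0;0.4 -0.005 0.004 0.478 0 0 0;0.4 -0.005 0.004 0.478 0 0 0")

```text
time: 22.15
tool_pos: [0.4618, 0.0722, 0.0133]
ee_rot: [-3.139, -0.0, -1.57]
wrist_force: [-0.1, -0.3, 4.7]
width: 0.0514
```

Run:
```python
from h import *
st()
snap("scene","s11")
```

```text
t 22.15 pos [0.4618 0.0722 0.0133] rot [-3.1389e+00 -5.0000e-04 -1.5705e+00] F [-0.1  -0.26  4.72] w 0.0514 j6 [ 0.03  0.03  1.83 -0.    1.28  1.6 ]
```

View pics/s11.png

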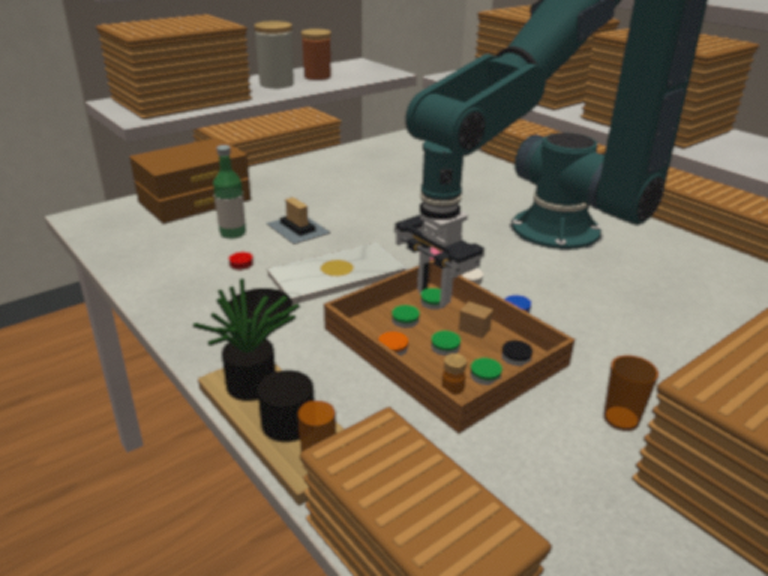

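>>> servo_tool(targets="0.4 0 0 -0.15 0 0 0;0.4 0 0 -0.3 0 0 0;0.4 0 0 -0.42 0 0 0;0.4 0 0 -0.42 0 0 0")

```text
time: 22.53
tool_pos: [0.4649, 0.0727, 0.1241]
ee_rot: [-3.128, 0.001, -1.57]
wrist_force: [1.1, -0.4, -0.8]
width: 0.0513
```

>>> servo_tool(targets="0.4 0.15 -0.06 0 0 0 0;0.4 0.3 -0.12 0 0 0 0;0.4 0.45 -0.18 0 0 0 0;0.4 0.6 -0.24 0 0 0 0;0.4 0.75 -0.3 0 0 0 0;0.4 0.832 -0.337 0 0 0 0;0.4 0.832 -0.337 0 0 0 0;0.4 0.832 -0.337 0 0 0 0;0.4 0.832 -0.337 0 0 0 0;0.4 0.832 -0.337 0 0 0 0")

```text
time: 23.37
tool_pos: [0.5443, -0.1342, 0.1164]
ee_rot: [3.14, 0.001, -1.569]
wrist_force: [-0.6, 0.9, -0.9]
width: 0.0512
```

Run:
```python
from h import *
st()
go([.546,-.136,.06],-1.5708)
snap("scene","s12")
```

```text
t 23.37 pos [ 0.5443 -0.1342  0.1164] rot [ 3.1404e+00  9.0000e-04 -1.5692e+00] F [-0.57  0.89 -0.87] w 0.0512 j6 [-0.34  0.15  1.48  0.    1.51  1.23]
shift [ 0.0072 -0.0072  0.2256] turn [0.0004 0.0003 0.0005] dist 0.056 rows 2
```

View pics/s12.png

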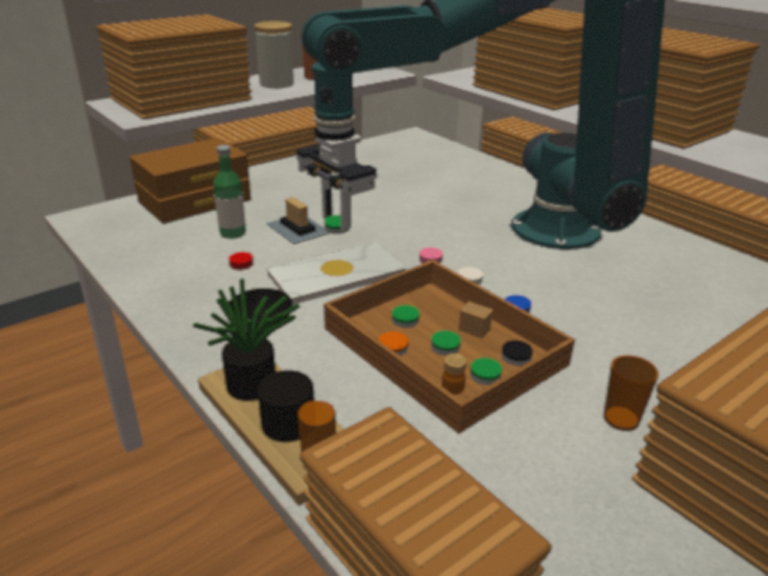

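>>> servo_tool(targets="0.4 0.006 -0.006 0.12 0 0 0;0.4 0.006 -0.006 0.24 0 0 0;0.4 0.006 -0.006 0.3 0 0 0;0.4 0.006 -0.006 0.3 0 0 0;0.4 0.006 -0.006 0.3 0 0 0;0.4 0.006 -0.006 0.3 0 0 0")

```text
time: 23.92
tool_pos: [0.5474, -0.1369, 0.0437]
ee_rot: [-3.139, -0.001, -1.57]
wrist_force: [-0.1, 0.3, -0.3]
width: 0.0515
```

Run:
```python
from h import *
st()
go([.546,-.136,.0255],-1.5708)
snap("scene","s13")
```

```text
t 23.92 pos [ 0.5474 -0.1369  0.0437] rot [-3.1389e+00 -9.0000e-04 -1.5697e+00] F [-0.07  0.29 -0.26] w 0.0515 j6 [-0.35  0.2   1.57  0.    1.37  1.22]
shift [-0.0035  0.0059  0.0727] turn [-0.0009 -0.0003  0.0004] dist 0.018 rows 1
```

>>> servo_tool(targets="0.4 -0.002 0.002 0.03 0 0 0;0.4 -0.002 0.002 0.055 0 0 0;0.4 -0.002 0.002 0.066 0 0 0;0.4 -0.002 0.002 0.066 0 0 0;0.4 -0.002 0.002 0.066 0 0 0")

```text
time: 24.38
tool_pos: [0.5459, -0.1367, 0.0253]
ee_rot: [3.141, 0.0, -1.571]
wrist_force: [0.7, -0.7, -1.1]
width: 0.0517
```

Run:
```python
from h import *
st()
go([.546,-.136,.0255],-1.5708)
snap("scene","s13")
```

```text
t 24.38 pos [ 0.5459 -0.1367  0.0253] rot [ 3.1415  0.     -1.5708] F [ 0.7  -0.72 -1.14] w 0.0517 j6 [-0.35  0.22  1.59  0.    1.33  1.22]
shift [-0.0028 -0.0004 -0.0007] turn [0. 0. 0.] dist 0.001 rows 1
```

View pics/s13.png

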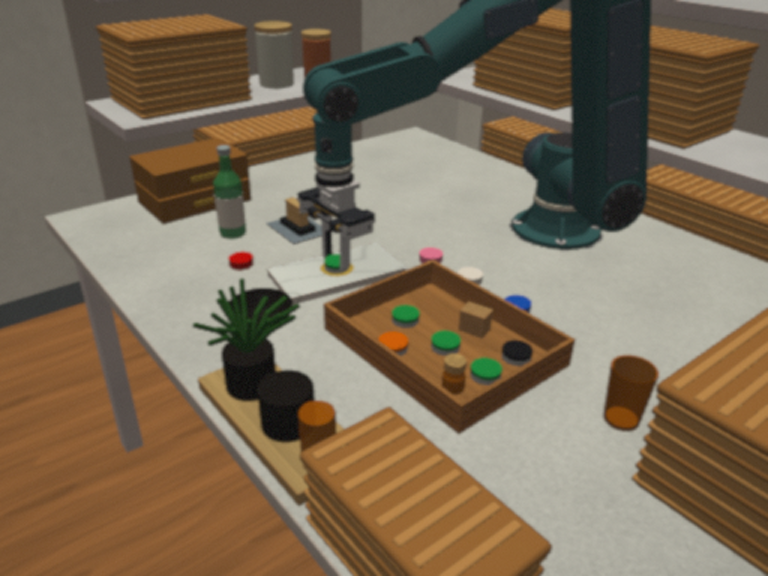

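>>> servo_tool(targets="0.4 -0.002 0 0.004 0 0 0;0.4 -0.002 0 0.004 0 0 0;0.4 -0.002 0 0.006 0 0 0;0.4 -0.002 0 0.006 0 0 0")

```text
time: 24.77
tool_pos: [0.5459, -0.1367, 0.0252]
ee_rot: [-3.141, -0.001, -1.571]
wrist_force: [-3.2, -0.2, 6.9]
width: 0.051
```

>>> servo_tool(targets="0.4 0 0 0.004 0 0 0;0.4 0 0 0.004 0 0 0;0.4 0 0 0.004 0 0 0")

```text
time: 25.02
tool_pos: [0.5459, -0.1367, 0.0252]
ee_rot: [-3.141, -0.001, -1.571]
wrist_force: [-4.7, -0.5, 10.4]
width: 0.0513
```

>>> servo_tool(targets="0.4 0 0 -0.008 0 0 0;0.4 0 0 -0.008 0 0 0;0.75 0 0 -0.008 0 0 0;0.75 0 0 -0.008 0 0 0;0.75 0 0 -0.008 0 0 0;0.75 0 0 -0.008 0 0 0;0.75 0 0 -0.1 0 0 0;0.75 0 0 -0.25 0 0 0;0.75 0 0 -0.4 0 0 0;0.75 0 0 -0.45 0 0 0;0.75 0 0 -0.45 0 0 0")

```text
time: 25.93
tool_pos: [0.5487, -0.1372, 0.1406]
ee_rot: [-3.132, -0.003, -1.571]
wrist_force: [-0.5, -0.1, 0.3]
width: 0.07
```

Run:
```python
from h import *
st()
s=snap("top","t14")
print([x for x in tins(s,"green",.024) if 150<x[2]<300])
go([.5448,.0858,.137],-1.5708)
```

```text
t 25.93 pos [ 0.5487 -0.1372  0.1406] rot [-3.1322 -0.0034 -1.5707] F [-0.54 -0.1   0.27] w 0.07 j6 [-0.35  0.14  1.45 -0.    1.55  1.23]
[(array([0.5448, 0.0858]), array([252., 185.]), 228, array([17, 17], dtype=int32)), (array([0.5436, 0.2909]), array([184. , 186.5]), 224, array([17, 17], dtype=int32)), (array([0.5426, 0.192 ]), array([216.6, 186.3]), 223, array([17, 17], dtype=int32))]
shift [-8.895e-01  9.000e-03 -6.000e-04] turn [-0.0013 -0.0005  0.    ] dist 0.222 rows 6
```

>>> servo_tool(targets="0.75 -0.15 0 0 0 0 0;0.75 -0.3 0 0 0 0 0;0.75 -0.45 0 0 0 0 0;0.75 -0.6 0 0 0 0 0;0.75 -0.75 0.004 0 0 0 0;0.75 -0.89 0.004 0 0 0 0;0.75 -0.89 0.004 0 0 0 0;0.75 -0.89 0.004 0 0 0 0;0.75 -0.89 0.004 0 0 0 0;0.75 -0.89 0.004 0 0 0 0")

```text
time: 26.82
tool_pos: [0.5443, 0.085, 0.1338]
ee_rot: [3.139, -0.001, -1.572]
wrist_force: [-0.1, -0.5, 0.6]
width: 0.0704
```

Run:
```python
from h import *
st()
s=snap("top","t15")
print([x for x in tins(s,"green",.036) if 150<x[2]<300], "z.024",[x for x in tins(s,"green",.024) if 150<x[2]<300])
go([.5448,.0858,.012],-1.5708)
```

```text
t 26.82 pos [0.5443 0.085  0.1338] rot [ 3.1389e+00 -8.0000e-04 -1.5722e+00] F [-0.15 -0.54  0.56] w 0.0704 j6 [ 0.05  0.12  1.48 -0.    1.55  1.62]
[(array([0.5859, 0.0557]), array([261.6, 170.8]), 292, array([12, 44], dtype=int32)), (array([ 0.545 , -0.1364]), array([327.3, 183.7]), 240, array([18, 18], dtype=int32)), (array([0.5434, 0.2876]), array([184. , 186.4]), 226, array([17, 17], dtype=int32))] z.024 [(array([0.5867, 0.0562]), array([261.6, 170.8]), 292, array([12, 44], dtype=int32)), (array([ 0.5454, -0.1381]), array([327.3, 183.7]), 240, array([18, 18], dtype=int32)), (array([0.5437, 0.2908]), array([184. , 186.4]), 226, array([17, 17], dtype=int32))]
shift [-0.0041 -0.0019  0.4893] turn [ 0.0006 -0.0002 -0.0006] dist 0.122 rows 3
```

View pics/t15.png

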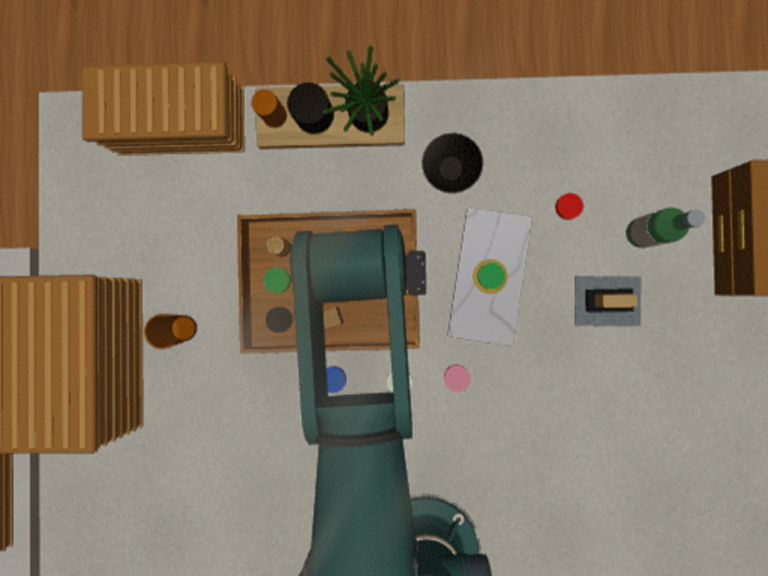

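>>> servo_tool(targets="0.75 -0.003 0 0.14 0 0 0;0.75 -0.003 0 0.28 0 0 0;0.75 -0.003 0 0.4 0 0 0;0.75 -0.003 0 0.46 0 0 0;0.75 -0.003 0 0.485 0 0 0;0.75 -0.003 0 0.485 0 0 0;0.75 -0.003 0 0.485 0 0 0;0.4 -0.003 0 0.485 0 0 0;0.4 -0.003 0 0.485 0 0 0;0.4 -0.003 0 0.485 0 0 0;0.4 -0.003 0 0.485 0 0 0;0.4 -0.003 0 0.485 0 0 0")

```text
time: 27.87
tool_pos: [0.546, 0.087, 0.0158]
ee_rot: [-3.139, -0.0, -1.571]
wrist_force: [0.1, -0.7, 4.5]
width: 0.051
```

Run:
```python
from h import *
st()
```

```text
t 27.87 pos [0.546  0.087  0.0158] rot [-3.1387e+00 -3.0000e-04 -1.5706e+00] F [ 0.11 -0.69  4.48] w 0.051 j6 [ 0.06  0.21  1.62 -0.    1.31  1.63]
```

>>> servo_tool(targets="0.4 0 0 -0.15 0 0 0;0.4 0 0 -0.3 0 0 0;0.4 0 0 -0.45 0 0 0;0.4 0 0 -0.45 0 0 0;0.4 0 0 -0.45 0 0 0")

```text
time: 28.28
tool_pos: [0.5469, 0.0873, 0.1302]
ee_rot: [-3.135, 0.0, -1.571]
wrist_force: [-0.2, -0.3, -1.4]
width: 0.0508
```

Run:
```python
from h import *
st()
go([.545,-.1364,.12],-1.5708)
```

```text
t 28.28 pos [0.5469 0.0873 0.1302] rot [-3.1346e+00  4.0000e-04 -1.5705e+00] F [-0.24 -0.27 -1.41] w 0.0508 j6 [0.06 0.12 1.49 0.   1.53 1.63]
shift [0.8948 0.008  0.0403] turn [-0.0022  0.0001  0.0001] dist 0.224 rows 6
```

>>> servo_tool(targets="0.4 0.15 0 0 0 0 0;0.4 0.3 0 0 0 0 0;0.4 0.45 0 0 0 0 0;0.4 0.6 0 0 0 0 0;0.4 0.75 0 0 0 0 0;0.4 0.85 0 0 0 0 0;0.4 0.894 0 0 0 0 0;0.4 0.894 0 0 0 0 0;0.4 0.894 0 0 0 0 0;0.4 0.894 0 0.1 0 0 0;0.4 0.894 0 0.2 0 0 0;0.4 0.894 0 0.2 0 0 0")

```text
time: 29.28
tool_pos: [0.5413, -0.1329, 0.0709]
ee_rot: [3.131, 0.005, -1.568]
wrist_force: [-1.2, 0.6, -0.5]
width: 0.051
```

>>> servo_tool(targets="0.4 0 0 0.02 0 0 0;0.4 0 0 0.04 0 0 0;0.4 0 0 0.04 0 0 0;0.4 0 0 0.04 0 0 0;0.4 0 0 0.04 0 0 0")

```text
time: 29.7
tool_pos: [0.5457, -0.1365, 0.068]
ee_rot: [-3.139, -0.001, -1.57]
wrist_force: [-1.3, 0.3, -1.2]
width: 0.051
```

Run:
```python
from h import *
st()
go([.546,-.1364,.046],-1.5708)
snap("scene","s16")
```

```text
t 29.7 pos [ 0.5457 -0.1365  0.068 ] rot [-3.1394e+00 -8.0000e-04 -1.5705e+00] F [-1.29  0.34 -1.22] w 0.051 j6 [-0.35  0.18  1.54 -0.    1.42  1.22]
shift [-0.0006 -0.0008  0.0881] turn [-0.0007 -0.0003  0.0001] dist 0.022 rows 1
```

View pics/s16.png

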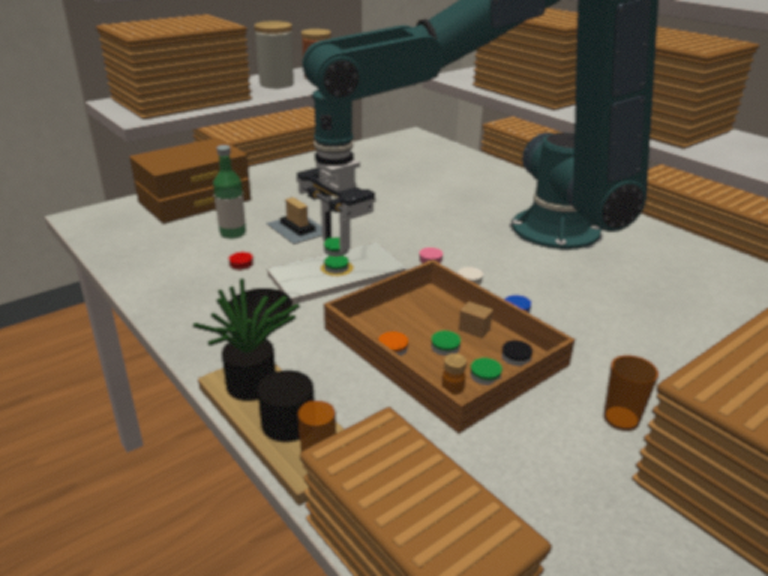

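Down to just above expected contact, then creep.

>>> servo_tool(targets="0.4 0 0 0.04 0 0 0;0.4 0 0 0.075 0 0 0;0.4 0 0 0.08 0 0 0;0.4 0 0 0.08 0 0 0;0.4 0 0 0.08 0 0 0")

```text
time: 30.17
tool_pos: [0.5445, -0.1364, 0.0461]
ee_rot: [3.14, 0.0, -1.571]
wrist_force: [0.9, -0.1, 0.0]
width: 0.0511
```

>>> servo_tool(targets="0.4 0 0 0.004 0 0 0;0.4 0 0 0.004 0 0 0;0.4 0 0 0.004 0 0 0")

```text
time: 30.42
tool_pos: [0.5449, -0.1365, 0.0457]
ee_rot: [3.141, -0.0, -1.571]
wrist_force: [-0.2, -0.7, -1.4]
width: 0.0512
```

>>> servo_tool(targets="0.4 0 0 0.004 0 0 0;0.4 0 0 0.004 0 0 0;0.4 0 0 0.004 0 0 0")

```text
time: 30.67
tool_pos: [0.5452, -0.1366, 0.045]
ee_rot: [-3.141, -0.0, -1.571]
wrist_force: [0.2, 0.8, 0.5]
width: 0.0511
```

>>> servo_tool(targets="0.4 0 0 0.004 0 0 0;0.4 0 0 0.004 0 0 0;0.4 0 0 0.004 0 0 0")

```text
time: 30.92
tool_pos: [0.5452, -0.1365, 0.0449]
ee_rot: [-3.141, -0.0, -1.571]
wrist_force: [-1.8, 0.2, 5.9]
width: 0.0509
```

Contact; release and rise.

>>> servo_tool(targets="0.4 0 0 -0.004 0 0 0;0.4 0 0 -0.004 0 0 0;0.75 0 0 -0.004 0 0 0;0.75 0 0 -0.004 0 0 0;0.75 0 0 -0.004 0 0 0;0.75 0 0 -0.004 0 0 0;0.75 0 0 -0.1 0 0 0;0.75 0 0 -0.25 0 0 0;0.75 0 0 -0.36 0 0 0;0.75 0 0 -0.36 0 0 0;0.75 0 0 -0.36 0 0 0")

```text
time: 31.83
tool_pos: [0.5463, -0.137, 0.1361]
ee_rot: [-3.137, -0.002, -1.571]
wrist_force: [0.6, -0.1, 0.4]
width: 0.0702
```

Run:
```python
from h import *
st()
s=snap("top","t17")
print([x for x in tins(s,"green",.024) if 150<x[2]<300])
go([.5426,.192,.134],-1.5708)
```

```text
t 31.83 pos [ 0.5463 -0.137   0.1361] rot [-3.1369e+00 -1.8000e-03 -1.5708e+00] F [ 0.64 -0.1   0.4 ] w 0.0702 j6 [-0.35  0.14  1.45 -0.    1.55  1.22]
[(array([0.5436, 0.2909]), array([184. , 186.5]), 224, array([17, 17], dtype=int32)), (array([0.5426, 0.1922]), array([216.6, 186.3]), 224, array([18, 17], dtype=int32))]
shift [-1.314e+00  9.400e-03 -1.200e-03] turn [-0.0002 -0.0001  0.    ] dist 0.329 rows 8
```

>>> servo_tool(targets="0.75 -0.16 0.005 0 0 0 0;0.75 -0.32 0.01 0 0 0 0;0.75 -0.48 0.01 0 0 0 0;0.75 -0.64 0.01 0 0 0 0;0.75 -0.76 0.01 0 0 0 0")

```text
time: 32.3
tool_pos: [0.5405, 0.0563, 0.131]
ee_rot: [3.137, 0.001, -1.57]
wrist_force: [-0.6, -1.1, -0.1]
width: 0.0705
```

>>> servo_tool(targets="0.75 -0.16 0 0 0 0 0;0.75 -0.32 0 0 0 0 0;0.75 -0.48 0 0 0 0 0;0.75 -0.555 0 0 0 0 0;0.75 -0.555 0 0 0 0 0;0.75 -0.555 0 0 0 0 0;0.75 -0.555 0 0 0 0 0;0.75 -0.555 0 0 0 0 0")

```text
time: 32.97
tool_pos: [0.5421, 0.1908, 0.1327]
ee_rot: [3.14, -0.001, -1.572]
wrist_force: [0.5, -0.0, -0.2]
width: 0.0704
```

Run:
```python
from h import *
st()
s=snap("top","t18")
print([x for x in tins(s,"green",.054) if 150<x[2]<300])
go([.5426,.192,.013],-1.5708)
```

```text
t 32.97 pos [0.5421 0.1908 0.1327] rot [ 3.1399e+00 -1.1000e-03 -1.5725e+00] F [ 0.47 -0.01 -0.21] w 0.0704 j6 [ 0.24  0.17  1.43 -0.    1.55  1.81]
[(array([ 0.5445, -0.1354]), array([327.8, 183.7]), 260, array([19, 18], dtype=int32))]
shift [-0.0053 -0.0017  0.4802] turn [ 0.0003 -0.0002 -0.0006] dist 0.12 rows 3
```

View pics/t18.png

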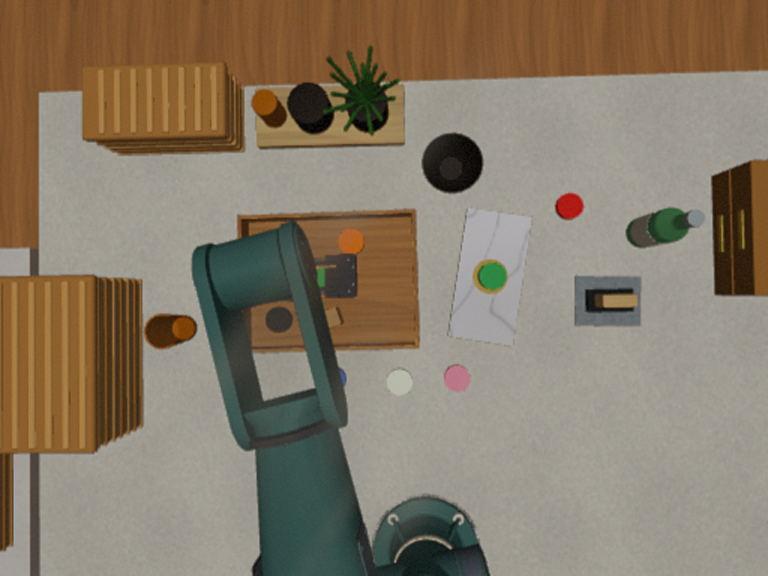

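>>> servo_tool(targets="0.75 -0.004 0 0.14 0 0 0;0.75 -0.004 0 0.28 0 0 0;0.75 -0.004 0 0.4 0 0 0;0.75 -0.004 0 0.46 0 0 0;0.75 -0.004 0 0.485 0 0 0;0.75 -0.004 0 0.485 0 0 0;0.75 -0.004 0 0.485 0 0 0;0.4 -0.004 0 0.485 0 0 0;0.4 -0.004 0 0.485 0 0 0;0.4 -0.004 0 0.485 0 0 0;0.4 -0.004 0 0.485 0 0 0;0.4 -0.004 0 0.485 0 0 0")

```text
time: 34.02
tool_pos: [0.5435, 0.1935, 0.014]
ee_rot: [-3.139, 0.0, -1.571]
wrist_force: [0.0, 0.0, 5.0]
width: 0.0511
```

>>> servo_tool(targets="0.4 0 0 -0.15 0 0 0;0.4 0 0 -0.3 0 0 0;0.4 0 0 -0.45 0 0 0;0.4 0 0 -0.48 0 0 0;0.4 0 0 -0.48 0 0 0;0.4 0 0 -0.48 0 0 0")

```text
time: 34.52
tool_pos: [0.5421, 0.1933, 0.1319]
ee_rot: [3.141, -0.0, -1.571]
wrist_force: [-0.3, 1.0, -1.8]
width: 0.051
```

Run:
```python
from h import *
st()
go([.5455,-.136,.128],-1.5708)
```

```text
t 34.52 pos [0.5421 0.1933 0.1319] rot [ 3.1413e+00 -1.0000e-04 -1.5706e+00] F [-0.34  1.03 -1.77] w 0.051 j6 [ 0.24  0.17  1.43 -0.    1.55  1.81]
shift [ 1.3172 -0.0132  0.0157] turn [ 0.0001 -0.      0.0001] dist 0.329 rows 8
```

>>> servo_tool(targets="0.4 0.16 -0.005 0 0 0 0;0.4 0.32 -0.009 0 0 0 0;0.4 0.48 -0.009 0 0 0 0;0.4 0.64 -0.009 0 0 0 0;0.4 0.76 -0.009 0 0 0 0")

```text
time: 34.93
tool_pos: [0.5423, 0.0007, 0.1286]
ee_rot: [3.135, -0.0, -1.572]
wrist_force: [-0.3, 0.0, -0.5]
width: 0.0512
```

>>> servo_tool(targets="0.4 0.16 0 0 0 0 0;0.4 0.32 0 0 0 0 0;0.4 0.46 0 0 0 0 0;0.4 0.556 0 0 0 0 0;0.4 0.556 0 0 0 0 0;0.4 0.556 0 0 0 0 0;0.4 0.556 0 0 0 0 0;0.4 0.556 0 0.05 0 0 0;0.4 0.556 0 0.1 0 0 0;0.4 0.556 0 0.1 0 0 0;0.4 0.556 0 0.1 0 0 0;0.4 0.556 0 0.1 0 0 0")

```text
time: 35.93
tool_pos: [0.5445, -0.135, 0.107]
ee_rot: [3.141, 0.0, -1.57]
wrist_force: [-0.7, 0.6, -0.0]
width: 0.0509
```

Run:
```python
from h import *
st()
go([.5453,-.1362,.064],-1.5708)
snap("scene","s19")
```

```text
t 35.93 pos [ 0.5445 -0.135   0.107 ] rot [ 3.1409e+00  2.0000e-04 -1.5697e+00] F [-0.68  0.62 -0.03] w 0.0509 j6 [-0.34  0.15  1.5  -0.    1.49  1.23]
shift [ 0.0049 -0.0032  0.1721] turn [0.0002 0.0001 0.0004] dist 0.043 rows 2
```

View pics/s19.png

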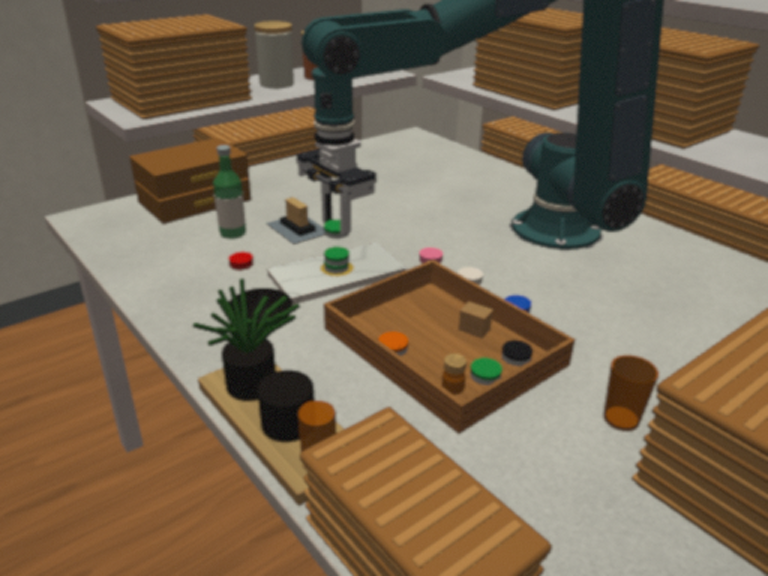

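>>> servo_tool(targets="0.4 0.003 -0.002 0.06 0 0 0;0.4 0.003 -0.002 0.12 0 0 0;0.4 0.003 -0.002 0.155 0 0 0;0.4 0.003 -0.002 0.16 0 0 0;0.4 0.003 -0.002 0.16 0 0 0;0.4 0.003 -0.002 0.16 0 0 0")

```text
time: 36.48
tool_pos: [0.5457, -0.1367, 0.0683]
ee_rot: [-3.14, -0.001, -1.571]
wrist_force: [-0.2, -0.6, -0.9]
width: 0.0513
```

>>> servo_tool(targets="0.4 0 0 0.004 0 0 0;0.4 0 0 0.004 0 0 0;0.4 0 0 0.004 0 0 0")

```text
time: 36.73
tool_pos: [0.5456, -0.1366, 0.0672]
ee_rot: [-3.14, -0.001, -1.571]
wrist_force: [0.5, -0.3, 0.7]
width: 0.0515
```

>>> servo_tool(targets="0.4 0 0 0.004 0 0 0;0.4 0 0 0.004 0 0 0;0.4 0 0 0.004 0 0 0")

```text
time: 36.98
tool_pos: [0.5452, -0.1365, 0.0655]
ee_rot: [3.142, -0.0, -1.571]
wrist_force: [-0.5, -1.0, -0.2]
width: 0.0512
```

>>> servo_tool(targets="0.4 0 0 0.004 0 0 0;0.4 0 0 0.006 0 0 0;0.4 0 0 0.006 0 0 0")

```text
time: 37.23
tool_pos: [0.545, -0.1364, 0.0637]
ee_rot: [3.141, 0.0, -1.571]
wrist_force: [-0.5, 0.7, 0.3]
width: 0.0513
```

>>> servo_tool(targets="0.4 0 0 0.004 0 0 0;0.4 0 0 0.004 0 0 0;0.4 0 0 0.004 0 0 0")

```text
time: 37.48
tool_pos: [0.5451, -0.1365, 0.0628]
ee_rot: [3.141, -0.0, -1.571]
wrist_force: [-0.4, -0.2, -0.6]
width: 0.051
```

>>> servo_tool(targets="0.4 0 0 0.004 0 0 0;0.4 0 0 0.004 0 0 0;0.4 0 0 0.004 0 0 0")

```text
time: 37.73
tool_pos: [0.5453, -0.1365, 0.062]
ee_rot: [-3.141, -0.0, -1.571]
wrist_force: [0.3, -0.0, -0.6]
width: 0.0509
```

>>> servo_tool(targets="0.4 0 0 0.002 0 0 0;0.4 0 0 0.002 0 0 0;0.4 0 0 0.002 0 0 0")

```text
time: 37.98
tool_pos: [0.5453, -0.1365, 0.062]
ee_rot: [-3.141, -0.0, -1.571]
wrist_force: [-1.4, -0.6, 3.6]
width: 0.0511
```

>>> servo_tool(targets="0.4 0 0 -0.002 0 0 0;0.4 0 0 -0.002 0 0 0;0.75 0 0 -0.002 0 0 0;0.75 0 0 -0.002 0 0 0;0.75 0 0 -0.002 0 0 0;0.75 0 0 -0.002 0 0 0;0.75 0 0 -0.1 0 0 0;0.75 0 0 -0.25 0 0 0;0.75 0 0 -0.28 0 0 0;0.75 0 0 -0.28 0 0 0;0.75 0 0 -0.28 0 0 0")

```text
time: 38.9
tool_pos: [0.5454, -0.1366, 0.1316]
ee_rot: [-3.141, -0.0, -1.571]
wrist_force: [0.5, 0.5, 0.1]
width: 0.0707
```

Run:
```python
from h import *
st()
s=snap("top","t20")
print([x for x in tins(s,"green",.024) if 150<x[2]<300])
go([.5436,.2908,.134],-1.5708)
```

```text
t 38.9 pos [ 0.5454 -0.1366  0.1316] rot [-3.1407e+00 -4.0000e-04 -1.5708e+00] F [0.46 0.46 0.12] w 0.0707 j6 [-0.35  0.14  1.46 -0.    1.54  1.22]
[(array([0.5435, 0.2909]), array([184. , 186.5]), 223, array([17, 16], dtype=int32))]
shift [-1.7082  0.0035 -0.0146] turn [0.0006 0.0002 0.    ] dist 0.427 rows 11
```

>>> servo_tool(targets="0.75 -0.16 0.003 0 0 0 0;0.75 -0.32 0.005 0 0 0 0;0.75 -0.48 0.006 0 0 0 0;0.75 -0.64 0.006 0 0 0 0;0.75 -0.8 0.006 0 0 0 0;0.75 -0.9 0.006 0 0 0 0")

```text
time: 39.45
tool_pos: [0.5417, 0.092, 0.1287]
ee_rot: [3.137, 0.001, -1.568]
wrist_force: [-0.2, -0.1, -0.3]
width: 0.0709
```

>>> servo_tool(targets="0.75 -0.16 0 0 0 0 0;0.75 -0.32 0 0 0 0 0;0.75 -0.48 0 0 0 0 0;0.75 -0.64 0 0 0 0 0;0.75 -0.76 0 0 0 0 0;0.75 -0.808 0 0 0 0 0;0.75 -0.808 0 0 0 0 0;0.75 -0.808 0 0 0 0 0;0.75 -0.808 0 0 0 0 0;0.75 -0.808 0 0 0 0 0")

```text
time: 40.28
tool_pos: [0.5439, 0.2885, 0.1311]
ee_rot: [3.141, -0.001, -1.573]
wrist_force: [0.2, -1.1, -0.3]
width: 0.0705
```

Run:
```python
from h import *
st()
s=snap("top","t21")
print([x for x in tins(s,"green",.072) if 150<x[2]<320])
go([.5436,.2909,.013],-1.5708)
snap("scene","s21")
```

```text
t 40.28 pos [0.5439 0.2885 0.1311] rot [ 3.1410e+00 -1.0000e-03 -1.5731e+00] F [ 0.16 -1.1  -0.29] w 0.0705 j6 [ 0.4   0.26  1.32 -0.    1.56  1.97]
[(array([ 0.5444, -0.1348]), array([328.6, 183.5]), 281, array([20, 18], dtype=int32))]
shift [-0.0092  0.0015  0.4736] turn [ 0.     -0.0002 -0.0008] dist 0.118 rows 3
```

View pics/s21.png

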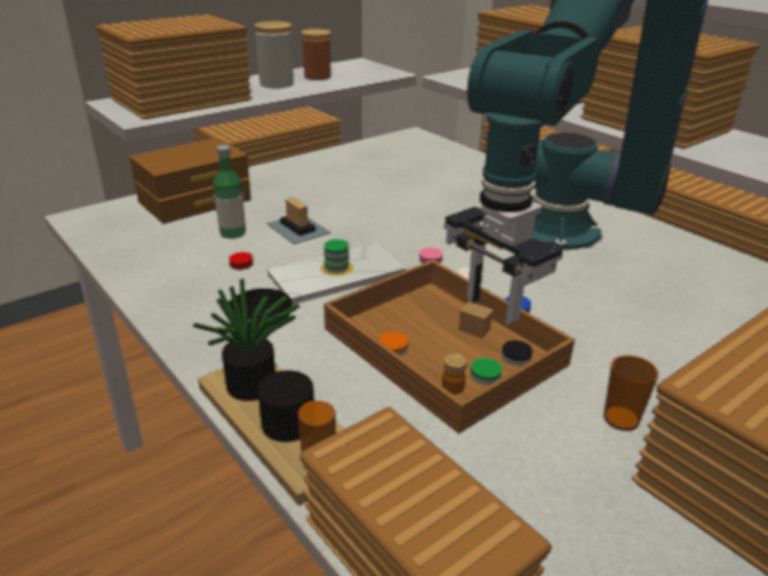

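Stack of three neat. Grasp the last tin.

>>> servo_tool(targets="0.75 -0.006 0.001 0.14 0 0 0;0.75 -0.006 0.001 0.28 0 0 0;0.75 -0.006 0.001 0.4 0 0 0;0.75 -0.006 0.001 0.45 0 0 0;0.75 -0.006 0.001 0.475 0 0 0;0.75 -0.006 0.001 0.475 0 0 0;0.75 -0.006 0.001 0.475 0 0 0;0.4 -0.006 0.001 0.475 0 0 0;0.4 -0.006 0.001 0.475 0 0 0;0.4 -0.006 0.001 0.475 0 0 0;0.4 -0.006 0.001 0.475 0 0 0;0.4 -0.006 0.001 0.475 0 0 0")

```text
time: 41.38
tool_pos: [0.5444, 0.2924, 0.0144]
ee_rot: [-3.139, 0.001, -1.571]
wrist_force: [-0.2, -0.5, 5.1]
width: 0.0512
```

>>> servo_tool(targets="0.4 0 0 -0.15 0 0 0;0.4 0 0 -0.3 0 0 0;0.4 0 0 -0.45 0 0 0;0.4 0 0 -0.48 0 0 0;0.4 0 0 -0.48 0 0 0;0.4 0 0 -0.48 0 0 0")

```text
time: 41.88
tool_pos: [0.5431, 0.292, 0.132]
ee_rot: [3.141, -0.0, -1.571]
wrist_force: [-0.4, 0.2, -1.2]
width: 0.0512
```

Run:
```python
from h import *
st()
go([.5453,-.136,.128],-1.5708)
```

```text
t 41.88 pos [0.5431 0.292  0.132 ] rot [ 3.1411e+00 -2.0000e-04 -1.5706e+00] F [-0.42  0.22 -1.2 ] w 0.0512 j6 [ 0.4   0.26  1.32 -0.    1.56  1.97]
shift [ 1.7119 -0.0086  0.0166] turn [ 0.0002 -0.0001  0.0001] dist 0.428 rows 11
```

>>> servo_tool(targets="0.4 0.16 0 0 0 0 0;0.4 0.32 -0.005 0 0 0 0;0.4 0.48 -0.005 0 0 0 0;0.4 0.64 -0.005 0 0 0 0;0.4 0.8 -0.005 0 0 0 0;0.4 0.9 -0.005 0 0 0 0")

```text
time: 42.38
tool_pos: [0.5422, 0.0635, 0.1287]
ee_rot: [3.135, -0.002, -1.573]
wrist_force: [0.9, -0.5, -0.1]
width: 0.0514
```

>>> servo_tool(targets="0.4 0.16 0 0 0 0 0;0.4 0.32 0 0 0 0 0;0.4 0.48 0 0 0 0 0;0.4 0.64 0 0 0 0 0;0.4 0.76 0 0 0 0 0;0.4 0.812 0 0 0 0 0;0.4 0.812 0 0 0 0 0;0.4 0.812 0 0 0 0 0;0.4 0.812 0 0 0 0 0;0.4 0.812 0 0 0 0 0;0.4 0.812 0 0 0 0 0;0.4 0.812 0 0 0 0 0")

```text
time: 43.38
tool_pos: [0.5449, -0.1346, 0.1329]
ee_rot: [-3.141, 0.0, -1.569]
wrist_force: [0.4, 0.5, -0.9]
width: 0.0509
```

Run:
```python
from h import *
st()
go([.5453,-.1362,.085],-1.5708)
snap("scene","s22")
```

```text
t 43.38 pos [ 0.5449 -0.1346  0.1329] rot [-3.1413  0.     -1.5686] F [ 0.35  0.52 -0.91] w 0.0509 j6 [-0.34  0.14  1.46  0.    1.54  1.23]
shift [ 0.0063 -0.0017  0.1915] turn [-0.0001  0.      0.0007] dist 0.048 rows 2
```

View pics/s22.png

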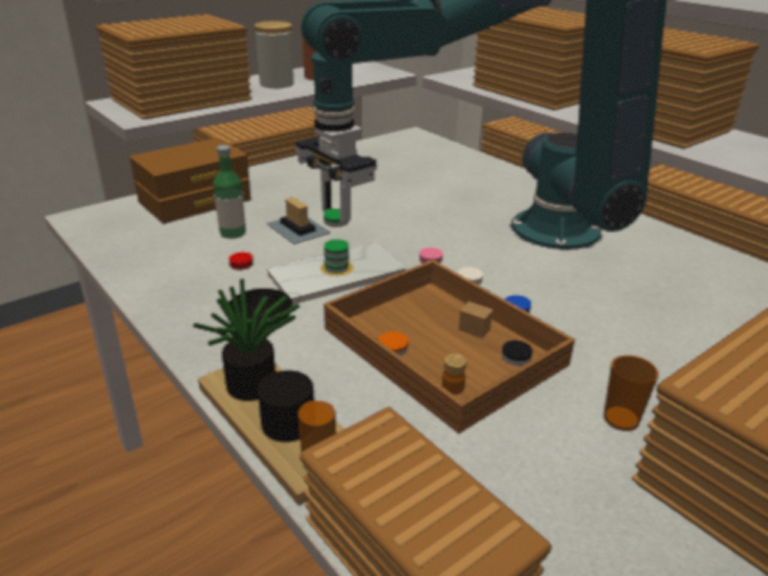

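>>> servo_tool(targets="0.4 0.004 -0.001 0.06 0 0 0;0.4 0.004 -0.001 0.12 0 0 0;0.4 0.004 -0.001 0.165 0 0 0;0.4 0.004 -0.001 0.185 0 0 0;0.4 0.004 -0.001 0.185 0 0 0;0.4 0.004 -0.001 0.185 0 0 0;0.4 0.004 -0.001 0.185 0 0 0")

```text
time: 44.02
tool_pos: [0.5456, -0.1371, 0.0874]
ee_rot: [-3.14, -0.001, -1.571]
wrist_force: [-0.1, 0.3, -1.6]
width: 0.051
```

>>> servo_tool(targets="0.4 0 0 0.004 0 0 0;0.4 0 0 0.008 0 0 0;0.4 0 0 0.008 0 0 0;0.4 0 0 0.008 0 0 0")

```text
time: 44.35
tool_pos: [0.545, -0.137, 0.0847]
ee_rot: [-3.141, -0.0, -1.571]
wrist_force: [-0.3, 0.9, -2.5]
width: 0.0512
```

>>> servo_tool(targets="0.4 0 0 0.004 0 0 0;0.4 0 0 0.004 0 0 0;0.4 0 0 0.004 0 0 0")

```text
time: 44.6
tool_pos: [0.5448, -0.137, 0.0834]
ee_rot: [3.141, -0.0, -1.571]
wrist_force: [-0.8, 0.2, -0.5]
width: 0.0511
```

>>> servo_tool(targets="0.4 0 0 0.004 0 0 0;0.4 0 0 0.006 0 0 0;0.4 0 0 0.006 0 0 0")

```text
time: 44.85
tool_pos: [0.5448, -0.1369, 0.0817]
ee_rot: [3.141, 0.0, -1.571]
wrist_force: [-0.2, -0.7, -0.7]
width: 0.0511
```

>>> servo_tool(targets="0.4 0 0 0.004 0 0 0;0.4 0 0 0.004 0 0 0;0.4 0 0 0.004 0 0 0")

```text
time: 45.1
tool_pos: [0.5449, -0.1369, 0.0809]
ee_rot: [3.141, -0.0, -1.571]
wrist_force: [-0.7, -0.3, -0.5]
width: 0.0508
```

>>> servo_tool(targets="0.4 0 0 0.003 0 0 0;0.4 0 0 0.003 0 0 0;0.4 0 0 0.003 0 0 0")

```text
time: 45.35
tool_pos: [0.545, -0.137, 0.0804]
ee_rot: [-3.141, -0.0, -1.571]
wrist_force: [0.1, 0.3, -0.5]
width: 0.0509
```

>>> servo_tool(targets="0.4 0 0 0.003 0 0 0;0.4 0 0 0.003 0 0 0;0.4 0 0 0.003 0 0 0")

```text
time: 45.6
tool_pos: [0.5451, -0.137, 0.0804]
ee_rot: [-3.141, -0.0, -1.571]
wrist_force: [-1.7, -0.4, 4.7]
width: 0.0509
```

Contact. Release, rise and step aside towards the robot's left.

>>> servo_tool(targets="0.4 0 0 -0.003 0 0 0;0.4 0 0 -0.003 0 0 0;0.75 0 0 -0.003 0 0 0;0.75 0 0 -0.003 0 0 0;0.75 0 0 -0.003 0 0 0;0.75 0 0 -0.003 0 0 0;0.75 0 0 -0.1 0 0 0;0.75 0 0 -0.25 0 0 0;0.75 0 0 -0.36 0 0 0;0.75 0 0 -0.4 0 0 0;0.75 0 0 -0.4 0 0 0")

```text
time: 46.52
tool_pos: [0.5467, -0.1376, 0.183]
ee_rot: [-3.135, -0.003, -1.571]
wrist_force: [-0.1, 0.8, -0.3]
width: 0.0701
```

>>> servo_tool(targets="0.75 -0.2 0.1 0 0 0 0;0.75 -0.3 0.2 0 0 0 0;0.75 -0.4 0.3 0 0 0 0;0.75 -0.5 0.4 0 0 0 0;0.75 -0.6 0.45 0 0 0 0;0.75 -0.7 0.5 0 0 0 0;0.75 -0.8 0.5 0 0 0 0;0.75 -0.9 0.5 0 0 0 0;0.75 -0.9 0.5 0 0 0 0;0.75 -0.9 0.5 0 0 0 0;0.75 -0.9 0.5 0 0 0 0")

```text
time: 47.43
tool_pos: [0.4191, 0.0875, 0.1777]
ee_rot: [3.138, -0.001, -1.571]
wrist_force: [0.6, -0.2, -0.0]
width: 0.0703
```

Run:
```python
from h import *
st()
s=snap("top","t23");t=snap("scene","s23")
print([x for x in tins(s,"green",.090) if 100<x[2]<400], tins(s,"orange",.024))
print("mat",poly(s,((90,10,60),(125,70,125)),100,.004,(375,440,175,225)))
print("grip",poly(s,((10,80,110),(28,200,255)),20,.07,(383,426,185,212)))
cv2.imwrite("pics/z23.png",np.hstack([cv2.resize(s["image"][150:220,290:430,::-1],(560,280),interpolation=2)]));
cv2.imwrite("pics/z23s.png",cv2.resize(t["image"][130:200,170:280,::-1],(770,490),interpolation=2))
```

```text
t 47.43 pos [0.4191 0.0875 0.1777] rot [ 3.1385e+00 -1.0000e-03 -1.5706e+00] F [ 0.59 -0.16 -0.02] w 0.0703 j6 [ 0.07 -0.18  1.68 -0.    1.64  1.64]
[(array([ 0.6318, -0.4525]), array([445.2, 149.7]), 329, array([23, 22], dtype=int32)), (array([ 0.5441, -0.1343]), array([329.4, 183.4]), 303, array([21, 19], dtype=int32)), (array([0.0999, 0.2321]), array([200.2, 344.5]), 304, array([13, 52], dtype=int32)), (array([ 0.0647, -0.0751]), array([310.9, 357.5]), 142, array([16, 22], dtype=int32)), (array([0.037 , 0.0395]), array([269.5, 367.5]), 141, array([12, 22], dtype=int32))] [(array([0.6088, 0.1319]), array([236.3, 163.9]), 76, array([13, 12], dtype=int32))]
mat (((493.17071533203125, -371.4996032714844), (124.18292999267578, 96.27354431152344), 88.80266571044922), 1292.5)
grip (((494.4056091308594, -369.8189697265625), (61.015777587890625, 22.456090927124023), 89.23461151123047), 165.0)
```

View pics/t23.png

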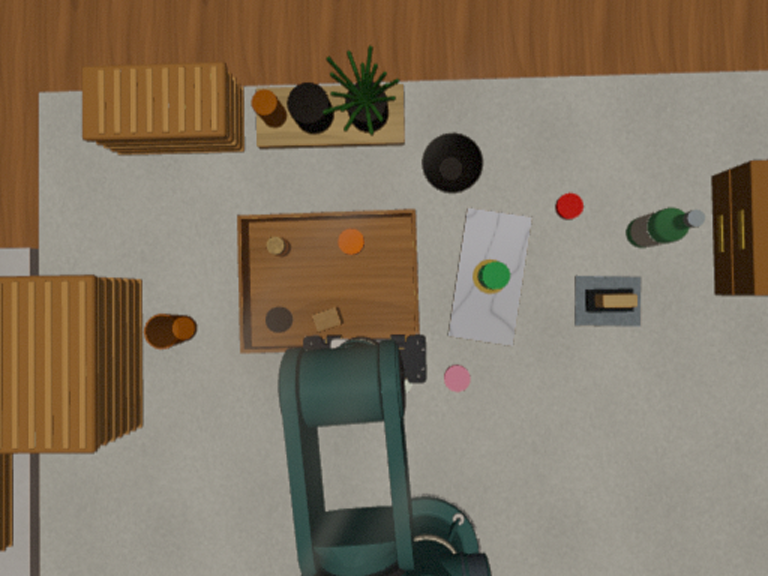

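View pics/z23s.png

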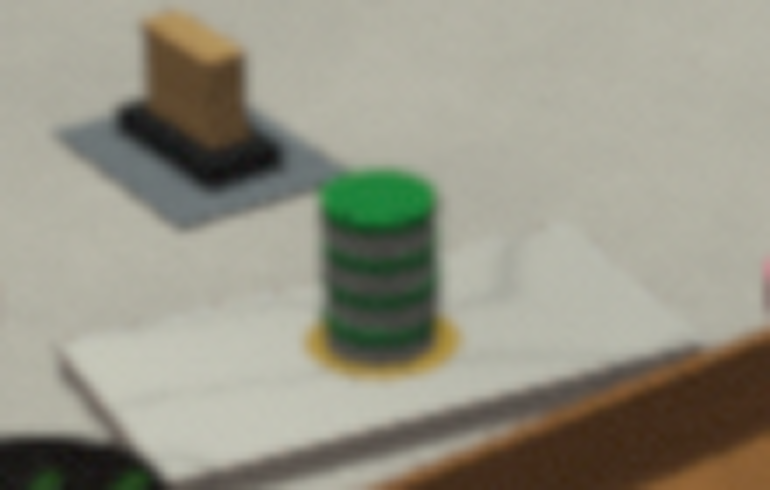

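Run:
```python
from h import *
print(robot.close_job()); st()
```

```text
the job is handed in; nothing more can be done
None
the job is handed in; nothing more can be done
```

The job is done and handed in at about 47 s; `close_job` reports no verdict.

- **Orange tin:** I moved it from the board to a free spot on the crate floor. The top camera puts it near (0.61, 0.13), though that fix uses only part of the lid because of glare. I set it down at (0.62, 0.14).
- **Wiping:** one straight stroke along the middle of the board, from about 98 mm before its centre to about 95 mm past it. The wrist force read 6–10 N, apart from one reading of 15 N early in the stroke, which I corrected at once. So the pressure was not perfectly even, but every reading stayed inside 3–30 N.
- **Wiper:** it stands upright and released on its mat. The top camera puts its grip about 2 mm from the mat's centre.
- **Green tins:** four were present. All are stacked flat on the inlay. The last picture puts the stack within about 2 mm of the board's centre, and the scene view shows it straight.
- **Everything else:** the black tin, jar and carton are still in the crate, and the bottle, bowl and cup look unmoved in the pictures. The arm was clear of everything at the end.

No check failed, and I saw no slipping grip and nothing knocked aside.

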